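# Up-end a post in a tilting cradle and stand it in an angle plate

## Task

Lay the square aluminium post in the level trough of the tilting cradle, plain end against the foot plate and round spigot overhanging, and let go; then swing the cradle's hand lever all the way so that the trough tips the untouched post up on its end. Take the standing post near its top and stand it on the bench, spigot up, in the inner corner of the steel angle plate, square and flush against both faces, and let go. If the trough does not start level, bring it level with the lever first, and do not shift or knock over the amber bottle, the swab tub or the glass cylinder.

Things in the scene. Friction and masses are not known exactly. Their poses are not given: they have to be found in the camera images.
- post: loose aluminium post, 0.36 kg, lying on the bench: square body 30 x 30 x 170 mm with a centred round spigot (22 mm diameter, 20 mm long) on one end, 190 mm overall; mass centre about 5 mm from the middle towards the plain end. Origin on its axis, midway along the 190 mm. x runs along it from plain end to spigot; y and z are square to the side faces
- post_foot (a point): centre of the post's plain square end face; axes as the post's
- post_head (a point): centre of the flat end of the post's spigot; axes as the post's
- cradle_base: base of the tilting cradle, fixed: plate 100 mm wide, 8 mm thick, x = -140 to +50 mm, with two cheeks up to 76 mm high, 82 mm over their outsides, that carry a hinge shaft 60 mm above the bench. Origin on the bench under the middle of the shaft. Own y is the shaft's direction and the lever's side; the level trough points along own -x
- trough (a joint): tilt of the trough about the shaft, rad: 0 = level (stop), 1.571 = upright (stop); positive lifts its free end (own -x). Stiff hinge (0.5 N m friction): the empty trough stays where it is left, and so does the upright trough with the post; tip it slowly, under 1 rad/s. Starts anywhere from 0 to 0.9
- seat (a point): point on the trough, turning with it, where the bearing surface meets the foot plate's inner face, on the centre line. At tilt 0: 72 mm over the bench above the base's origin, axes as the base's (trough along -x, z out of the bearing surface; a seated post's axis is at z = 15 mm). At tilt 1.571: 60 mm over the bench, 12 mm to base +x of the hinge; the post stands there on the foot plate
- lever_bar (a point): middle of the free part of the hand lever's cross bar: round, 14 mm diameter, about 60 mm long, parallel to the shaft, 130 mm from the shaft's axis, 120 mm to base +y. At tilt 0 the lever leans 45 degrees from vertical to base -x, at 1.571 45 degrees to base +x: push the bar to +x to raise the trough (10 to 15 N with the post), to -x to level it
- angle_plate: steel angle plate, fixed to the bench: two upright faces 120 mm high and 105 mm long that meet at a right angle. Origin on the bench at the inner corner. The free corner space is at negative own x and negative own y: one face is the plane x = 0, the other the plane y = 0. Walls 12 mm thick. The post, standing flush, has its axis at x = y = -15 mm here
- amber: bystander: amber bottle with black cap, 50 mm across, 101 mm high, standing beside the post's spigot half; origin under its centre
- tub: bystander: clear open tub with cotton swabs, 68 mm across, 86 mm high, off the post's plain end; origin under its centre
- cylinder_glass: bystander: stoppered glass measuring cylinder, foot 52 x 45 mm, 141 mm high, standing in front of the angle plate; origin under its foot
- guide (a point): on the trough's bearing surface, axes as the seat's, 67 mm from the foot plate, midway between two pairs of guide lugs. Lugs are 35 mm apart, flared outward, 20 mm high, 56 mm over the outsides, 3 to 21 and 112 to 124 mm from the foot plate; nothing backs or guides the post beyond 126 mm. Between the pairs the trough is only 22 mm wide, so fingers can straddle it beside the post
Not all that is in view belongs to the job. Leave any purple or yellow look-alike of the post alone.

How it is judged:
By the outcome, as a careful person would: the job done as asked, in the order asked, and still so for the second after the job is handed in, with the robot touching nothing.
It also fails if it takes over 72 s, if anything falls off the work surface, if the arm or the gripper's body presses on something with over 40 N, if the wrist force passes 120 N, or if a joint passes its speed limit or range.

## Robot

A 6-joint arm with a two-finger parallel gripper is mounted at the origin on a cart in front of the work surface, level with it; the furniture and walls round the work are solid. World frame = base frame: x ahead of the robot, y to its left, z up, the work surface at z = 0. Lengths are in m, angles in rad, forces in N, time in s.
With the tool pointing down it reaches from about 0.35 to 0.875 m from the base axis. Payload 4.2 kg.
Tool frame: the origin (TCP) lies on the front face of the gripper's body, between the roots of the fingers; the fingertips stand 73 mm ahead of it and the grasp point (between the pads) lies manip.grip_depth ahead of it (manip.grip_depth is the distance from the TCP to the grasp point, in m); z points along the fingers, y is the line along which they close (so a half turn about z gives the same grasp; the last joint's range is limited). The gripper opens to 85 mm and grips with 20 to 120 N. Pads are 22 mm wide; open, the fingers measure 114 mm over their backs; the gripper's body (76 mm by 85 mm) begins 54 mm behind the grasp point. The pads swing forward as they close: fully open they stand 13 mm farther back than shut.
Start: joints at [1.593, 0.385, 0.008, 0, -1.194, -0.259], TCP at [0.147, 0.608, 0.304] pointing down, gripper open.
Joint ranges: [-3.14, 3.14], [-1.21, 2.06], [-1.07, 1.41], [-3.16, 2.05], [-2.99, -0.16], [-3.1, 3.1]. Speed limits (rad/s): [2.79, 2.79, 3.14, 3.14, 3.14, 3.14].

## Interface

Orientations are given as a 3x3 rotation matrix whose columns are the frame's x, y, z axes.
In Python, from plant import monitor, eyes, ticket, manip gives the robot as it stands. The module is installed in compiled form; this text tells all that it offers.
- The arm moves only by the tool play_rows, never from a script. Its argument "moves" is a list that holds one entry, the list of rows, each a list of 7 numbers: the shift along the tool's x, y, z in cm, then the turn, a rotation vector about the tool's x, y, z in rad, then the opening, from 0 (shut) to 1 (fully open). A call has exactly 8 rows; each row is the pose to reach, as a shift and turn from the pose commanded when the call began, along the tool's axes at that moment; what a row does not reach only later rows make up. A row lasts 1/8 s, in which the tool goes at most 62.5 mm and 10.7 degrees, less where a joint would pass 70% of its speed; a pose out of reach is approached as far as the arm can. A call with a gripper value outside its range is refused whole. The fingers move at their own pace and stop on an object; "force" is the grip in N (left out, the last holds). Time passes only in rows, so rows that repeat a pose let the fingers close, or fill a call up. It gives the time, the measured TCP pose, the force, the opening and the grip force at its end, in the units of the state.
- monitor.read_state(): the state, without advancing time (a new reading comes with each control period).
- eyes.read_camera(name): name is "side" or "top"; returns (picture, depth): 400x640x3 uint8, blue, green, red; 400x640 float32, m along the optical axis (not along the pixel's ray), 0 where there is no reading.
- eyes.calibration(name): a dict with "mtx" (3x3 intrinsics, pixels), "world_to_cam" (4x4, takes a point from world to camera coordinates). Camera axes: x right, y down, z forward; pixel columns grow to the right and rows downward; lengths in m; the calibration is good to about 2 mm. A picture is of the moment at which its call begins. calibration takes no time and is no camera call.
- ticket.close_job(): hands the job in; it is judged then, once.
The state is a dict: "time_s": time; "q": joint angles; "qvel": joint speeds; "effort": joint torques, N m; "ee_pos": TCP position; "orientation": TCP orientation; "ft_force": force on the tool from outside, world axes, zero at the start; "moment": the same for the moment, N m; "gripper_width": opening from 0.0 (shut) to 1.0 (fully open); "finger_force": force on a finger pad.
Only numpy, scipy, OpenCV 4.12 (cv2) and the standard library are available. Lean on these libraries where they do the work, as an engineer would, in place of code of your own. Each camera call takes 0.05 s, during which the arm holds its last target. There are 200 camera calls.

## Working session

There is one attempt and no reset: what is moved stays moved. The work goes in short steps, Python scripts to look and compute and a tool call to move; the robot and the scene stay as the last step left them, time stands still between calls to the robot, and variables do not carry over. Pictures are saved under pics/ and viewed, at most 12 in all, crops included, and the job is handed in when it is done.

Besides the shell and the picture viewer there is one more tool, called after "Emit:" as a command line: name --argument value ..., lists and objects as JSON in quotes. play_rows: Moves the arm, as the interface text tells. Its arguments: {"type":"object","properties":{"moves":{"type":"array","items":{"type":"array","items":{"type":"array","items":{"type":"number"}}}},"force":{"type":"number"}},"required":["moves"]}

```bash
mkdir -p pics; python3 - <<'E'
from plant import monitor, eyes, manip
import cv2,numpy as np
print(manip.grip_depth)
s=monitor.read_state();print(s['time_s'],s['ee_pos'],s['orientation'])
for n in('side','top'):
    p,d=eyes.read_camera(n);cv2.imwrite(f'pics/{n}0.png',p);np.savez(f'{n}0.npz',p=p,d=d)
    c=eyes.calibration(n);print(n,c['mtx'].tolist(),np.round(np.linalg.inv(c['world_to_cam']),3).tolist())
E
```

```text
0.0539
0.0 [0.14649747 0.60715478 0.30283159] [[ 9.72050803e-01 -2.34770215e-01 -4.26454009e-04]
 [-2.34770586e-01 -9.72048456e-01 -2.13800392e-03]
 [ 8.74056797e-05  2.17836729e-03 -9.99997624e-01]]
side [[491.13154677724265, 0.0, 318.27898711001853], [0.0, 491.13154677724265, 201.14121028003078], [0.0, 0.0, 1.0]] [[1.0, -0.02, 0.022, 0.463], [-0.029, -0.538, 0.842, -1.174], [-0.005, -0.843, -0.538, 0.912], [0.0, 0.0, 0.0, 1.0]]
top [[509.76661583439477, 0.0, 323.0130432950107], [0.0, 509.76661583439477, 197.13995995343072], [0.0, 0.0, 1.0]] [[-0.018, -0.997, 0.071, 0.384], [-1.0, 0.017, -0.002, 0.094], [0.001, -0.071, -0.997, 1.583], [0.0, 0.0, 0.0, 1.0]]
```

View pics/side0.png

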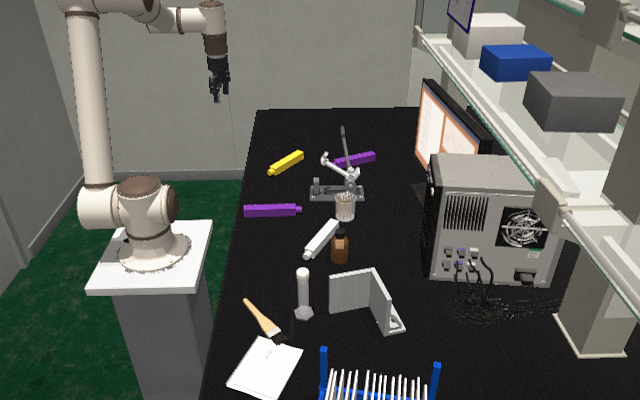

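View pics/top0.png

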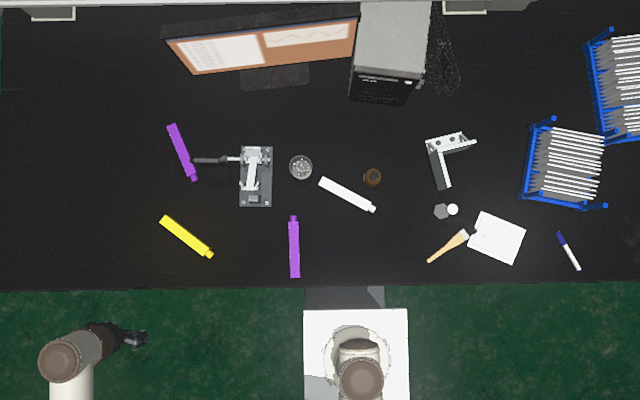

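The side view shows the white post at (322,240), spigot toward (308,257). The cradle is at (335,185) with the trough tilted, and the angle plate is at (365,300). In the top view the post runs (320,180) to (375,210), and the cradle is at (255,178) with its lever bar at (205,160). Next I'll look closer.

```bash
cat > h.py <<'E'
import numpy as np, cv2
from plant import eyes
def cloud(n,d):
    c=eyes.calibration(n);K=c['mtx'];T=np.linalg.inv(c['world_to_cam'])
    v,u=np.mgrid[0:400,0:640]
    P=np.stack([(u-K[0,2])/K[0,0]*d,(v-K[1,2])/K[1,1]*d,d],-1)
    W=P@T[:3,:3].T+T[:3,3]; W[d==0]=np.nan
    return W
def proj(n,X):
    c=eyes.calibration(n);K=c['mtx'];T=c['world_to_cam']
    P=np.atleast_2d(X)@T[:3,:3].T+T[:3,3];p=P@K.T
    return p[:,:2]/p[:,2:]
E
python3 - <<'E'
import numpy as np,cv2
from h import *
t=np.load('top0.npz');s=np.load('side0.npz')
W=cloud('top',t['d']);S=cloud('side',s['d'])
a=cv2.resize(t['p'][110:225,180:490],None,fx=2.58,fy=2.58,interpolation=cv2.INTER_CUBIC)
b=cv2.resize(s['p'][115:340,235:415],None,fx=1.3,fy=1.3,interpolation=cv2.INTER_CUBIC)
im=np.zeros((600,800,3),np.uint8);im[:a.shape[0],:a.shape[1]]=a[:,:800];im[300:300+b.shape[0],:b.shape[1]]=b[:300,:]
im[300:600,250:250+550]=cv2.resize(s['p'][115:225,235:435],(550,300),interpolation=cv2.INTER_CUBIC)
cv2.imwrite('pics/z0.png',im)
P=t['p'].astype(int)
def rect(m,n):
    m[np.isnan(W[...,2])]=0
    Q=W[m>0];print(n,len(Q),'z',np.percentile(Q[:,2],[5,50,95]).round(4),cv2.minAreaRect((Q[:,:2]*1000).astype(np.float32)));return Q
m=np.zeros((400,640),bool);m[170:218,312:382]=1
m&=(P.min(-1)>110)&(P.max(-1)-P.min(-1)<60)
Q=rect(m,'post')
for n,(r0,r1,c0,c1) in dict(plate=(128,195,415,480),cradle=(140,215,230,280),lever=(150,172,185,240),amber=(165,190,360,385),tub=(152,184,286,314),cyl=(200,222,430,462)).items():
    m=np.zeros((400,640),bool);m[r0:r1,c0:c1]=1;m&=(W[...,2]>0.004)
    Q=rect(m,n); print('  ext',Q.min(0).round(3),Q.max(0).round(3))
E
```

```text
post 656 z [0.0025 0.0302 0.0368] ((503.7754211425781, 16.5074462890625), (193.02500915527344, 35.73310089111328), 60.54340362548828)
plate 1798 z [0.0045 0.0146 0.1221] ((603.2764892578125, -297.859619140625), (203.20867919921875, 207.85598754882812), 88.89430236816406)
  ext [ 0.498 -0.401  0.004] [ 0.709 -0.195  0.13 ]
cradle 2238 z [0.0046 0.0115 0.1308] ((563.888671875, 303.1082763671875), (153.32423400878906, 232.67933654785156), 89.40038299560547)
  ext [0.447 0.225 0.004] [0.681 0.38  0.162]
lever 545 z [0.0045 0.0343 0.1971] ((615.7589111328125, 427.04669189453125), (173.8036346435547, 69.75277709960938), 89.37406921386719)
  ext [0.582 0.34  0.004] [0.651 0.514 0.206]
amber 318 z [0.0046 0.0717 0.1047] ((556.9851684570312, -62.843326568603516), (75.1681900024414, 75.48826599121094), 88.81827545166016)
  ext [ 0.519 -0.101  0.004] [ 0.595 -0.025  0.108]
tub 403 z [0.0044 0.0233 0.0847] ((590.6597900390625, 162.453857421875), (84.25004577636719, 97.53317260742188), 89.06341552734375)
  ext [0.541 0.12  0.004] [0.64  0.205 0.094]
cyl 332 z [0.0046 0.0178 0.1444] ((448.5665283203125, -287.553955078125), (97.73298645019531, 65.23246002197266), 88.95862579345703)
  ext [ 0.416 -0.337  0.004] [ 0.482 -0.238  0.152]
```

View pics/z0.png

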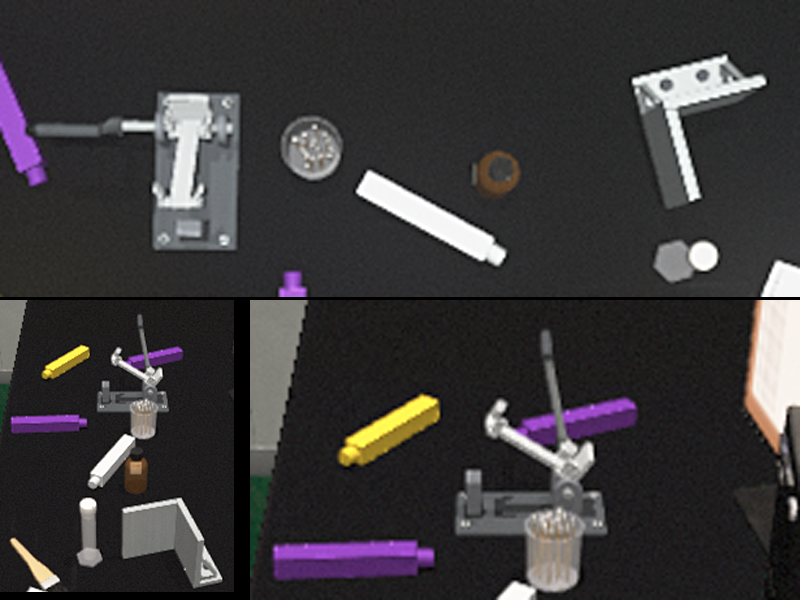

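The crops show the trough tilted about 0.5 rad, with the spigot pointing toward -x,-y. The angle plate's inner corner opens toward -x,-y, and the glass cylinder stands in front of it at about (443,211) in the top view. Next come precise fits.

```bash
python3 - <<'E'
import numpy as np,cv2
from h import *
t=np.load('top0.npz');s=np.load('side0.npz')
W=cloud('top',t['d']);S=cloud('side',s['d'])
c=eyes.calibration('top');K=c['mtx'];T=np.linalg.inv(c['world_to_cam'])
def onz(u,v,z):
    r=np.c_[(np.asarray(u)-K[0,2])/K[0,0],(np.asarray(v)-K[1,2])/K[1,1],np.ones(len(u))]@T[:3,:3].T
    return T[:3,3]+r*((z-T[2,3])/r[:,2])[:,None]
P=t['p'].astype(int); g=P.max(-1)
def seg(r0,r1,c0,c1,th,z,name):
    m=np.zeros((400,640),np.uint8);m[r0:r1,c0:c1]=(t['p'][r0:r1,c0:c1].min(-1)>th)
    # subpixel: upsample
    k=8;im=cv2.resize(t['p'][r0:r1,c0:c1].min(-1),None,fx=k,fy=k,interpolation=cv2.INTER_CUBIC)
    b=(im>th).astype(np.uint8)
    n,l,st,_=cv2.connectedComponentsWithStats(b);i=1+st[1:,4].argmax()
    v,u=np.nonzero(l==i);X=onz((u+.5)/k-.5+c0,(v+.5)/k-.5+r0,z)
    r=cv2.minAreaRect((X[:,:2]*1000).astype(np.float32));print(name,r);return X
X=seg(170,218,312,382,130,0.03,'post')
mu=X.mean(0);e=np.linalg.svd((X-mu)[::7,:2],full_matrices=False)[2][0];e=e*np.sign(-e[0]);n=np.array([-e[1],e[0]])
a=(X-mu)[:,:2]@e;b=(X-mu)[:,:2]@n
print('post dir',e,'deg',np.degrees(np.arctan2(e[1],e[0])),'ext',a.min(),a.max(),b.min(),b.max(), 'mid',mu[:2]+e*(a.min()+a.max())/2)
for q in np.linspace(a.min()+.01,a.max()-.01,8):
    k=abs(a-q)<.003;print(round(q,3),b[k].min().round(4),b[k].max().round(4))
X=seg(140,215,232,279,45,0.008,'cradle plate')
# wall lines
m=np.zeros((400,640),bool);m[125:195,415:482]=1
Q=W[m&(W[...,2]>0.112)&(W[...,2]<.13)]
np.save('q.npy',Q);print('plate top pts',len(Q))
m=np.zeros((400,640),bool);m[260:340,322:410]=1
Q=S[m&(S[...,2]>.02)&(S[...,2]<.11)]
import itertools
# RANSAC vertical planes in side
rng=np.random.default_rng(0);R=Q
for it in range(3):
    best=0
    for _ in range(500):
        p,q=R[rng.integers(len(R),size=2),:2];d=q-p
        if np.hypot(*d)<.03:continue
        nn=np.array([-d[1],d[0]])/np.hypot(*d);i=abs((R[:,:2]-p)@nn)<.003
        if i.sum()>best:best=i.sum();bi=i
    mu=R[bi,:2].mean(0);_,sv,V=np.linalg.svd(R[bi,:2]-mu);
    along=(R[bi,:2]-mu)@V[0]
    print('side plane',best,mu,V[0],np.degrees(np.arctan2(V[0][1],V[0][0])),'ends',mu+V[0]*along.min(),mu+V[0]*along.max(),'sd',sv[1]/best**.5);R=R[~bi]
E
```

```text
post ((501.40191650390625, 16.67407989501953), (192.35958862304688, 33.31193161010742), 60.48704147338867)
post dir [-0.4952399  -0.86875626] deg -119.68557088336092 ext -0.09285378381639332 0.09948424894896814 -0.016736386846263312 0.016819429367895433 mid [0.50128351 0.01673637]
-0.083 -0.0167 0.0161
-0.058 -0.0165 0.0166
-0.034 -0.0165 0.0163
-0.009 -0.0162 0.0165
0.016 -0.0164 0.0166
0.04 -0.0161 0.0163
0.065 -0.0162 0.0168
0.089 -0.0116 0.0099
cradle plate ((567.7855224609375, 309.974365234375), (128.89212036132812, 194.83123779296875), 88.9957046508789)
plate top pts 351
side plane 1000 [ 0.56406819 -0.26717357] [-0.97276836 -0.23177946] -166.59814155570774 ends [ 0.616652   -0.25464453] [ 0.51279062 -0.27939136] sd 0.0013886454957933684
side plane 529 [ 0.62956396 -0.31368889] [ 0.24044722 -0.97066221] -76.08706300532664 ends [ 0.61569439 -0.2576988 ] [ 0.64122265 -0.36075393] sd 0.0010114981050093448
side plane 120 [ 0.65589288 -0.3519317 ] [0.93906651 0.34373551] 20.10462543307606 ends [ 0.63824578 -0.35839124] [ 0.68456079 -0.34143811] sd 0.001331644431715902
```

```bash
python3 - <<'E'
import numpy as np,cv2
from h import *
t=np.load('top0.npz');s=np.load('side0.npz')
W=cloud('top',t['d']);S=cloud('side',s['d'])
c=eyes.calibration('top');K=c['mtx'];T=np.linalg.inv(c['world_to_cam'])
def onz(u,v,z):
    r=np.c_[(np.asarray(u)-K[0,2])/K[0,0],(np.asarray(v)-K[1,2])/K[1,1],np.ones(len(u))]@T[:3,:3].T
    return T[:3,3]+r*((z-T[2,3])/r[:,2])[:,None]
r0,r1,c0,c1=135,220,222,285;k=8
g=cv2.resize(t['p'][r0:r1,c0:c1].min(-1),None,fx=k,fy=k,interpolation=cv2.INTER_CUBIC)>50
def w(u,v):return onz((np.array(u)+.5)/k-.5+c0,(np.array(v)+.5)/k-.5+r0,.008)
rows=np.arange(int((152-r0)*k),int((203-r0)*k));R=w([np.nonzero(g[v])[0].max() for v in rows],rows)
rl=np.arange(int((172-r0)*k),int((203-r0)*k));L=w([np.nonzero(g[v])[0].min() for v in rl],rl)
cols=np.arange(int((243-c0)*k),int((268-c0)*k));F=w(cols,[np.nonzero(g[:,u])[0].max() for u in cols]);B=w(cols,[np.nonzero(g[:,u])[0].min() for u in cols])
for n,E,ax in(('right',R,0),('left',L,0),('front',F,1),('back',B,1)):
    p=np.polyfit(E[:,ax],E[:,1-ax],1);print(n,'slope deg',np.degrees(np.arctan(p[0])),'mean',E.mean(0)[:2], 'res',np.std(E[:,1-ax]-np.polyval(p,E[:,ax])))
for nm,Wc,box in(('top',W,(145,175,180,245)),('side',S,(120,190,300,375))):
    m=np.zeros((400,640),bool);m[box[0]:box[1],box[2]:box[3]]=1
    Q=Wc[m&(Wc[...,2]>.13)];Q=Q[(Q[:,1]>.38)&(Q[:,1]<.53)]
    print(nm,'lever',len(Q));
    for y in np.arange(.38,.53,.015):
        q=Q[abs(Q[:,1]-y)<.0075]
        if len(q):print('  y',y.round(3),len(q),np.median(q,0).round(4),q[:,2].max().round(4))
Q=np.load('q.npy');print('walltop');
a=np.radians(13.6);ex=np.array([np.cos(a),np.sin(a)]);ey=np.array([-ex[1],ex[0]])
q=(Q[:,:2]-[.6165,-.2547])@np.c_[ex,ey]
for lo in np.arange(-.1,.02,.02):
    z=q[(q[:,0]>lo)&(q[:,0]<lo+.02)];print('x',lo.round(2),len(z),np.percentile(z[:,1],[2,25,50,75,98]).round(4) if len(z) else '')
for lo in np.arange(-.1,.02,.02):
    z=q[(q[:,1]>lo)&(q[:,1]<lo+.02)];print('y',lo.round(2),len(z),np.percentile(z[:,0],[2,25,50,75,98]).round(4) if len(z) else '')
m=np.zeros((400,640),bool);m[140:215,225:285]=1
Q=W[m&(W[...,2]>.085)];Q=Q[Q[:,1]<.36]
for x in np.arange(.48,.68,.015):
    q=Q[abs(Q[:,0]-x)<.0075]
    if len(q):print('tr x',x.round(3),len(q),np.median(q,0).round(4))
E
```

```text
right slope deg -2.1435744882225687 mean [0.56207148 0.2477347 ] res 0.0004090642715045388
left slope deg -2.132674776097567 mean [0.53263986 0.35132947] res 0.0009022867902390988
front slope deg 1.4494011706281436 mean [0.47100185 0.30160094] res 0.000143273009282766
back slope deg 2.079583486977075 mean [0.66256802 0.30005742] res 0.00017363294457883307
top lever 140
  y 0.38 15 [0.5898 0.383  0.1927] 0.1987
  y 0.395 28 [0.5882 0.395  0.1934] 0.2057
  y 0.41 28 [0.5907 0.4105 0.1939] 0.1997
  y 0.425 26 [0.5907 0.4245 0.1949] 0.2024
  y 0.44 29 [0.5916 0.4406 0.1935] 0.1997
  y 0.455 14 [0.5916 0.4508 0.1941] 0.2002
side lever 55
  y 0.38 20 [0.5909 0.3837 0.1636] 0.1944
  y 0.395 9 [0.5907 0.3927 0.1914] 0.1974
  y 0.41 7 [0.5885 0.4119 0.1917] 0.1979
  y 0.425 6 [0.5912 0.4243 0.1913] 0.1962
  y 0.44 11 [0.5909 0.4398 0.1922] 0.1956
  y 0.455 2 [0.5877 0.451  0.1909] 0.1955
walltop
x -0.1 31 [0.0011 0.0032 0.0072 0.01   0.0122]
x -0.08 35 [0.0005 0.004  0.0078 0.011  0.0133]
x -0.06 33 [0.0011 0.0039 0.007  0.0109 0.0134]
x -0.04 32 [0.0002 0.0024 0.006  0.0095 0.012 ]
x -0.02 68 [-0.1015 -0.0613 -0.0141  0.0052  0.0117]
x 0.0 141 [-0.1029 -0.0726 -0.0442 -0.0135  0.0107]
y -0.1 32 [-0.0024 -0.0002  0.0033  0.0059  0.0092]
y -0.08 30 [-0.0025  0.0008  0.0034  0.0067  0.0096]
y -0.06 29 [-0.0024  0.0004  0.0034  0.0071  0.0098]
y -0.04 33 [-0.002  -0.0001  0.0038  0.0069  0.0099]
y -0.02 32 [-0.043   0.      0.0033  0.0073  0.0102]
y 0.0 187 [-0.1044 -0.0771 -0.0491 -0.0199  0.0076]
tr x 0.51 49 [0.5138 0.2971 0.1379]
tr x 0.525 73 [0.5256 0.2989 0.1367]
tr x 0.54 43 [0.5387 0.2982 0.1254]
tr x 0.555 36 [0.5542 0.2982 0.1134]
tr x 0.57 39 [0.5696 0.2967 0.1043]
tr x 0.585 36 [0.5854 0.2955 0.0933]
tr x 0.6 20 [0.5989 0.2962 0.0867]
tr x 0.615 24 [0.6153 0.3157 0.0931]
tr x 0.63 67 [0.6315 0.2929 0.091 ]
tr x 0.645 29 [0.6401 0.2948 0.0951]
```

```bash
cat >> h.py <<'E'
from plant import monitor
from scipy.spatial.transform import Rotation as Ro
CO=np.array([.6118,.2971]);CA=np.radians(-2.1)   # cradle origin, yaw
PO=np.array([.6158,-.2546]);PA=np.radians(13.5)  # plate corner, yaw
def fr(O,a,x,y): return O+np.array([[np.cos(a),-np.sin(a)],[np.sin(a),np.cos(a)]])@[x,y]
def down(yx): # tool x yaw, rad, pointing down
    c,s=np.cos(yx),np.sin(yx);return np.array([[c,s,0],[s,-c,0],[0,0,-1.]])
def rel(p,yx,s=None):
    s=s or monitor.read_state();R=np.array(s['orientation'])
    d=R.T@(np.asarray(p)-s['ee_pos'])*100;r=Ro.from_matrix(R.T@down(yx)).as_rotvec()
    return d.round(2).tolist(),r.round(3).tolist()
def bar(tilt): # lever bar world
    f=tilt-np.pi/4;return np.r_[fr(CO,CA,.13*np.sin(f),.12),.06+.13*np.cos(f)]
E
python3 - <<'E'
from h import *
b=bar(.586);print(b);y=np.radians(-92.1)
print(rel(b+[0,0,.115],y));print(rel(b+[0,0,.048],y))
E
```

```text
[0.59046421 0.41796299 0.18742418]
([47.6, 7.97, 0.07], [0.002, -0.001, 1.37])
([47.6, 7.96, 6.77], [0.002, -0.001, 1.37])
```

Emit:
play_rows --moves '[[[6, 1, 0, 0, 0, 0.17, 0.35], [12, 2, 0, 0, 0, 0.34, 0.35], [18, 3, 0, 0, 0, 0.51, 0.35], [24, 4, 0, 0, 0, 0.68, 0.35], [30, 5, 0, 0, 0, 0.85, 0.35], [36, 6, 0, 0, 0, 1.02, 0.35], [42, 7, 0, 0, 0, 1.2, 0.35], [47.6, 8, 0, 0, 0, 1.37, 0.35]]]' --force 25

```text
time_s: 1.1
ee_pos: [0.5922, 0.417, 0.3031]
orientation: [[-0.042, -0.999, -0.001], [-0.999, 0.042, -0.001], [0.001, 0.001, -1.0]]
ft_force: [-0.0, 0.6, -0.6]
gripper_width: 0.35
finger_force: 0.0
```

```bash
python3 - <<'E'
from h import *
b=bar(.586);y=np.radians(-92.1)
print(rel(b+[0,0,.115],y));print(rel(b+[0,0,.048],y))
E
```

```text
([-0.09, 0.18, 0.07], [0.001, -0.001, -0.005])
([-0.1, 0.17, 6.77], [0.001, -0.001, -0.005])
```

Emit:
play_rows --moves '[[[0, 0.17, 2.5, 0, 0, 0, 0.35], [0, 0.17, 5, 0, 0, 0, 0.35], [0, 0.17, 6.8, 0, 0, 0, 0.35], [0, 0.17, 6.8, 0, 0, 0, 0.35], [0, 0.17, 6.8, 0, 0, 0, 0.2], [0, 0.17, 6.8, 0, 0, 0, 0.2], [0, 0.17, 6.8, 0, 0, 0, 0.2], [0, 0.17, 6.8, 0, 0, 0, 0.2]]]'

```text
time_s: 2.1
ee_pos: [0.5889, 0.4183, 0.2364]
orientation: [[-0.036, -0.999, 0.001], [-0.999, 0.036, 0.001], [-0.001, -0.001, -1.0]]
ft_force: [0.3, -0.1, -0.2]
gripper_width: 0.196
finger_force: 0.1
```

```bash
python3 - <<'E'
from h import *
y=np.radians(-92.1)
for k in range(1,9): print(rel(bar(.586-(.586+.03)*k/8)+[0,0,.048],y)[0])
E
```

```text
[0.03, 0.81, 0.34]
[0.02, 1.76, 0.65]
[0.02, 2.69, 1.03]
[0.02, 3.58, 1.48]
[0.02, 4.44, 2.0]
[0.02, 5.25, 2.58]
[0.02, 6.02, 3.23]
[0.02, 6.73, 3.93]
```

Emit:
play_rows --moves '[[[0, 0.8, 0.3, 0, 0, 0, 0.2], [0, 1.75, 0.65, 0, 0, 0, 0.2], [0, 2.7, 1.0, 0, 0, 0, 0.2], [0, 3.6, 1.5, 0, 0, 0, 0.2], [0, 4.45, 2.0, 0, 0, 0, 0.2], [0, 5.25, 2.6, 0, 0, 0, 0.2], [0, 6.0, 3.2, 0, 0, 0, 0.2], [0, 6.7, 3.8, 0, 0, 0, 0.2]]]'

```text
time_s: 3.1
ee_pos: [0.5214, 0.4206, 0.1973]
orientation: [[-0.036, -0.999, -0.0], [-0.999, 0.036, -0.0], [0.0, 0.0, -1.0]]
ft_force: [3.8, 0.5, 1.2]
gripper_width: 0.198
finger_force: 1.8
```

Emit:
play_rows --moves '[[[0, 0.15, 0.15, 0, 0, 0, 0.2], [0, 0.3, 0.3, 0, 0, 0, 0.2], [0, 0.45, 0.4, 0, 0, 0, 0.2], [0, 0.45, 0.4, 0, 0, 0, 0.2], [0, 0.45, 0.4, 0, 0, 0, 0.2], [0, 0.45, 0.4, 0, 0, 0, 0.2], [0, 0.45, 0.4, 0, 0, 0, 0.2], [0, 0.45, 0.4, 0, 0, 0, 0.2]]]'

```text
time_s: 4.1
ee_pos: [0.5205, 0.4207, 0.1964]
orientation: [[-0.036, -0.999, 0.008], [-0.999, 0.036, 0.003], [-0.003, -0.007, -1.0]]
ft_force: [10.5, -2.6, 5.4]
gripper_width: 0.206
finger_force: 5.4
```

Emit:
play_rows --moves '[[[0, -0.55, -0.4, 0, 0, 0, 0.4], [0, -0.55, -0.4, 0, 0, 0, 0.4], [0, -0.55, -0.4, 0, 0, 0, 0.4], [0, -0.55, -3, 0, 0, 0, 0.4], [0, -0.55, -7, 0, 0, 0, 0.6], [0, -0.55, -11, 0, 0, 0, 0.6], [5, -0.55, -11, 0, 0, 0, 0.6], [11, -0.55, -11, 0, 0, 0, 0.6]]]'

```text
time_s: 5.1
ee_pos: [0.5181, 0.3104, 0.3034]
orientation: [[-0.034, -0.999, -0.001], [-0.999, 0.034, 0.0], [-0.0, 0.001, -1.0]]
ft_force: [-0.2, -0.1, 0.4]
gripper_width: 0.603
finger_force: 0.0
```

```bash
python3 - <<'E'
from h import *
s=monitor.read_state();print(s['q'],s['ft_force'])
print(rel([.5097,.0315,.20],np.radians(-119.7)))
E
```

```text
[ 8.07293126e-01  3.49524075e-01 -4.64916665e-02 -7.11567086e-04
 -1.17536558e+00 -8.40835689e-01] [-0.16376668 -0.1169677   0.37456073]
([27.9, -0.12, 10.34], [0.001, -0.0, 0.485])
```

Emit:
play_rows --moves '[[[5, 0, 0, 0, 0, 0.1, 0.6], [11, 0, 0, 0, 0, 0.2, 0.6], [17, 0, 1, 0, 0, 0.3, 0.6], [23, 0, 4, 0, 0, 0.4, 0.6], [27.9, -0.1, 8, 0, 0, 0.485, 0.6], [27.9, -0.1, 10.3, 0, 0, 0.485, 0.6], [27.9, -0.1, 10.3, 0, 0, 0.485, 0.6], [27.9, -0.1, 10.3, 0, 0, 0.485, 0.6]]]'

```text
time_s: 6.1
ee_pos: [0.5105, 0.0325, 0.2018]
orientation: [[-0.497, -0.868, 0.001], [-0.868, 0.497, 0.0], [-0.001, -0.001, -1.0]]
ft_force: [-0.1, -0.6, -0.0]
gripper_width: 0.6
finger_force: 0.0
```

```bash
python3 - <<'E'
from h import *
print(rel([.5097,.0315,.079],np.radians(-119.7)))
p,d=eyes.read_camera('side');q,e=eyes.read_camera('top');np.savez('m1.npz',p=p,d=d,q=q,e=e)
a=cv2.resize(q[130:220,280:400],(640,480),interpolation=cv2.INTER_CUBIC)
W=cloud('top',e)
# lever check
m=np.zeros((400,640),bool);m[145:185,180:245]=1
Q=W[m&(W[...,2]>.13)];Q=Q[(Q[:,1]>.39)&(Q[:,1]<.45)];print('lever',len(Q),np.median(Q,0))
cv2.imwrite('pics/z1.png',np.hstack([cv2.resize(p[120:270,270:390],(384,480),interpolation=cv2.INTER_CUBIC),a[:,:416]]))
E
```

```text
([0.14, 0.03, 12.28], [-0.001, 0.001, -0.001])
lever 23 [0.528676   0.41861681 0.15575993]
```

View pics/z1.png

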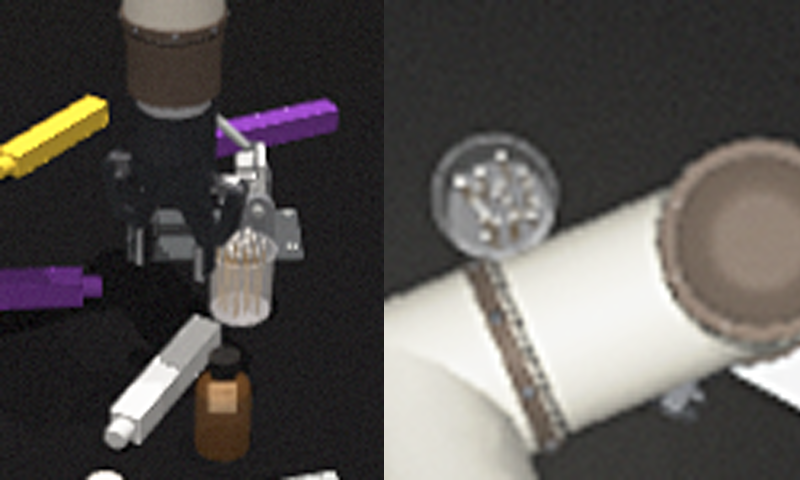

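The gripper hangs above the post with its jaws across it. The amber bottle and the tub are clear, and the lever bar is at its level position. Descending and gripping.

Emit:
play_rows --moves '[[[0.1, 0, 4, 0, 0, 0, 0.6], [0.1, 0, 8, 0, 0, 0, 0.6], [0.1, 0, 11, 0, 0, 0, 0.6], [0.1, 0, 12.2, 0, 0, 0, 0.6], [0.1, 0, 12.2, 0, 0, 0, 0.6], [0.1, 0, 12.2, 0, 0, 0, 0.2], [0.1, 0, 12.2, 0, 0, 0, 0.2], [0.1, 0, 12.2, 0, 0, 0, 0.2]]]' --force 60

```text
time_s: 7.2
ee_pos: [0.5103, 0.0314, 0.0805]
orientation: [[-0.497, -0.868, 0.003], [-0.868, 0.497, 0.001], [-0.002, -0.002, -1.0]]
ft_force: [-1.7, 1.8, 6.5]
gripper_width: 0.337
finger_force: 61.2
```

```bash
python3 - <<'E'
from h import *
s=monitor.read_state()
print(rel(np.r_[fr(CO,CA,-.085,0),.24],np.radians(177.9)))
print(fr(CO,CA,-.085,0))
E
```

```text
([-24.19, 11.9, -15.91], [-0.001, 0.003, 1.087])
[0.52685709 0.30021472]
```

Emit:
play_rows --moves '[[[0, 0, -3, 0, 0, 0, 0.2], [0, 0, -6, 0, 0, 0, 0.2], [0, 0, -9, 0, 0, 0, 0.2], [0, 0, -12, 0, 0, 0, 0.2], [0, 0, -15, 0, 0, 0, 0.2], [0, 0, -16.5, 0, 0, 0, 0.2], [0, 0, -16.5, 0, 0, 0, 0.2], [0, 0, -16.5, 0, 0, 0, 0.2]]]'

```text
time_s: 8.2
ee_pos: [0.5085, 0.0307, 0.2424]
orientation: [[-0.498, -0.867, -0.003], [-0.867, 0.498, -0.0], [0.002, 0.002, -1.0]]
ft_force: [0.7, -0.5, -2.4]
gripper_width: 0.341
finger_force: 60.3
```

```bash
python3 - <<'E'
from h import *
print(rel(np.r_[fr(CO,CA,-.085,0),.24],np.radians(177.9)))
p,d=eyes.read_camera('side');np.savez('m2.npz',p=p,d=d)
cv2.imwrite('pics/z2.png',cv2.resize(p[120:270,260:400],(560,600),interpolation=cv2.INTER_CUBIC))
E
```

```text
([-24.28, 11.84, 0.22], [0.001, -0.003, 1.086])
```

View pics/z2.png

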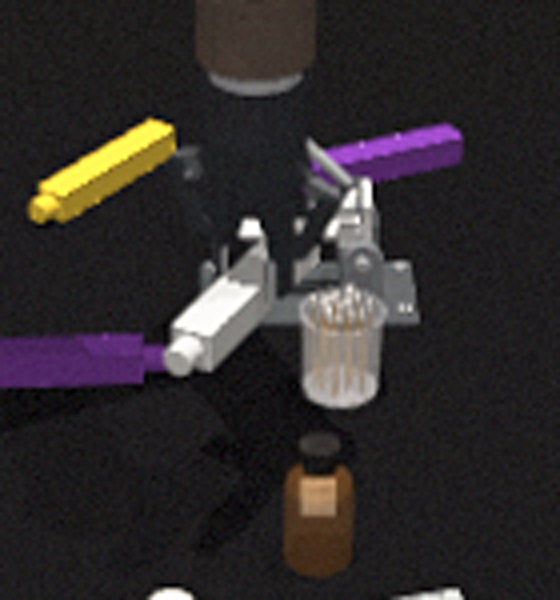

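Emit:
play_rows --moves '[[[-4, 2, -1, 0, 0, 0.18, 0.2], [-8, 4, -2, 0, 0, 0.36, 0.2], [-12, 6, -2, 0, 0, 0.54, 0.2], [-16, 8, -2, 0, 0, 0.72, 0.2], [-20, 10, -2, 0, 0, 0.9, 0.2], [-24.3, 11.8, -2, 0, 0, 1.086, 0.2], [-24.3, 11.8, -2, 0, 0, 1.086, 0.2], [-24.3, 11.8, -2, 0, 0, 1.086, 0.2]]]'

```text
time_s: 9.25
ee_pos: [0.5275, 0.3, 0.2622]
orientation: [[-0.999, 0.035, -0.003], [0.035, 0.999, -0.002], [0.003, -0.002, -1.0]]
ft_force: [-0.9, -0.6, -3.7]
gripper_width: 0.338
finger_force: 60.5
```

```bash
python3 - <<'E'
from h import *
print(rel(np.r_[fr(CO,CA,-.085,0),.16],np.radians(177.9)))
p,d=eyes.read_camera('side');q,e=eyes.read_camera('top');np.savez('m3.npz',p=p,d=d,q=q,e=e)
cv2.imwrite('pics/z3.png',np.hstack([cv2.resize(p[110:220,280:380],(400,440),interpolation=cv2.INTER_CUBIC),cv2.resize(q[130:240,205:305],(400,440),interpolation=cv2.INTER_CUBIC)]))
E
```

```text
([0.03, 0.04, 10.22], [-0.002, -0.003, 0.001])
```

View pics/z3.png

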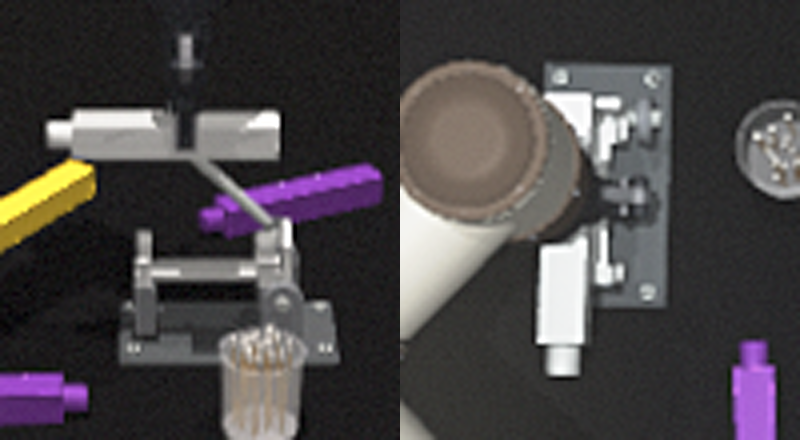

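The side view shows the post level in the jaws above the level trough, spigot end at about (48,133) and plain end at (280,133). In the top view the spigot points to -x, about in line with the trough. I'll measure its pose numerically.

```bash
python3 - <<'E'
from h import *
m=np.load('m3.npz')
for n,d,img,box in(('top',m['e'],m['q'],(185,232,232,262)),('side',m['d'],m['p'],(132,152,288,352))):
    W=cloud(n,d);k=np.zeros((400,640),bool);k[box[0]:box[1],box[2]:box[3]]=1
    k&=(W[...,2]>.165)&(W[...,2]<.225)&(img.min(-1)>90);Q=W[k]
    print(n,len(Q),Q.min(0).round(4),Q.max(0).round(4))
    for x in np.arange(.40,.62,.02):
        q=Q[abs(Q[:,0]-x)<.01]
        if len(q)>3:print('  x',x.round(2),len(q),'y',np.percentile(q[:,1],[3,50,97]).round(4),'z',np.percentile(q[:,2],[3,50,97]).round(4))
for x in(-.15,-.1,0): print(fr(CO,CA,x,0))
E
```

```text
top 373 [0.416  0.278  0.1805] [0.5161 0.3159 0.2214]
  x 0.42 48 y [0.2925 0.3011 0.3116] z [0.1985 0.2065 0.2127]
  x 0.44 72 y [0.288  0.3015 0.3149] z [0.202  0.2118 0.2174]
  x 0.46 95 y [0.285  0.2993 0.3155] z [0.2079 0.2134 0.2168]
  x 0.48 83 y [0.2843 0.2981 0.3123] z [0.201  0.2127 0.2181]
  x 0.5 69 y [0.2839 0.2928 0.3118] z [0.1997 0.2131 0.2183]
  x 0.52 6 y [0.2787 0.2833 0.2851] z [0.1816 0.2037 0.2102]
side 603 [0.4149 0.2688 0.1808] [0.6045 0.3195 0.225 ]
  x 0.42 30 y [0.2865 0.2931 0.3018] z [0.1926 0.2006 0.2085]
  x 0.44 62 y [0.281  0.2888 0.317 ] z [0.1849 0.2035 0.2129]
  x 0.46 72 y [0.2803 0.288  0.3167] z [0.184  0.2036 0.2125]
  x 0.48 72 y [0.2799 0.2867 0.3135] z [0.1837 0.2034 0.2116]
  x 0.5 72 y [0.2795 0.2871 0.3133] z [0.1851 0.204  0.2129]
  x 0.52 43 y [0.2743 0.2834 0.3078] z [0.1819 0.1989 0.2183]
  x 0.54 55 y [0.2734 0.2828 0.3102] z [0.1832 0.2033 0.2169]
  x 0.56 75 y [0.2782 0.2848 0.3124] z [0.1844 0.2028 0.2123]
  x 0.58 72 y [0.2772 0.2841 0.3102] z [0.1841 0.2026 0.2129]
  x 0.6 50 y [0.2758 0.2843 0.3106] z [0.1836 0.2051 0.2123]
[0.46190074 0.30259656]
[0.51186716 0.30076437]
[0.6118 0.2971]
```

Emit:
play_rows --moves '[[[0, 0, 3, 0, 0, 0, 0.2], [0, 0, 6, 0, 0, 0, 0.2], [0, 0, 8, 0, 0, 0, 0.2], [0, 0, 8.8, 0, 0, 0, 0.2], [0, 0, 9.2, 0, 0, 0, 0.2], [0, 0, 9.6, 0, 0, 0, 0.2], [0, 0, 9.9, 0, 0, 0, 0.2], [0, 0, 9.9, 0, 0, 0, 0.2]]]'

```text
time_s: 10.35
ee_pos: [0.528, 0.3004, 0.165]
orientation: [[-0.999, 0.036, 0.0], [0.036, 0.999, 0.0], [-0.0, 0.0, -1.0]]
ft_force: [0.1, 0.2, -2.7]
gripper_width: 0.339
finger_force: 60.4
```

```bash
python3 - <<'E'
from h import *
print(monitor.read_state()['ft_force'],monitor.read_state()['moment'])
p,d=eyes.read_camera('side');q,e=eyes.read_camera('top');np.savez('m4.npz',p=p,d=d,q=q,e=e)
cv2.imwrite('pics/z4.png',np.hstack([cv2.resize(p[135:215,285:375],(405,360),interpolation=cv2.INTER_CUBIC),cv2.resize(q[140:220,225:285],(390,360),interpolation=cv2.INTER_CUBIC)]))
E
```

```text
[ 0.1369446   0.23243319 -2.74727838] [-0.03481094 -0.07372346 -0.01511601]
```

View pics/z4.png

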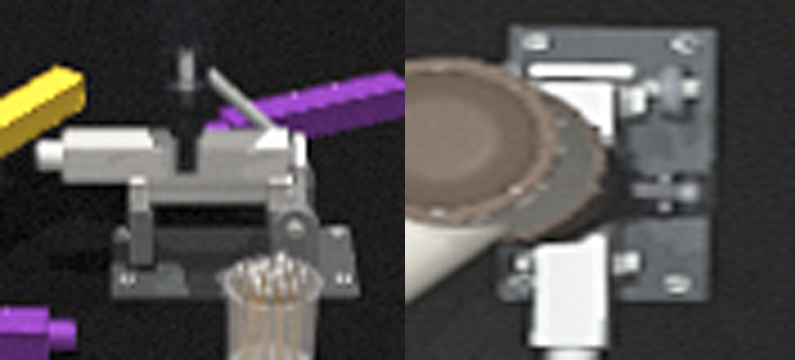

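The post sits between both lug pairs without lateral force, and the gap to the foot plate at the right of the side view is still open. Lowering and sliding to the foot plate.

Emit:
play_rows --moves '[[[0, 0, 0.4, 0, 0, 0, 0.2], [0, 0, 0.8, 0, 0, 0, 0.2], [0, 0, 1.0, 0, 0, 0, 0.2], [-0.15, 0, 1.0, 0, 0, 0, 0.2], [-0.3, 0, 1.0, 0, 0, 0, 0.2], [-0.45, 0, 1.0, 0, 0, 0, 0.2], [-0.5, 0, 1.0, 0, 0, 0, 0.2], [-0.5, 0, 1.0, 0, 0, 0, 0.2]]]'

```text
time_s: 11.45
ee_pos: [0.533, 0.3002, 0.1549]
orientation: [[-0.999, 0.036, 0.0], [0.036, 0.999, 0.0], [-0.0, 0.0, -1.0]]
ft_force: [-0.5, 0.3, -2.9]
gripper_width: 0.338
finger_force: 60.4
```

Emit:
play_rows --moves '[[[-0.1, 0, 0, 0, 0, 0, 0.2], [-0.2, 0, 0, 0, 0, 0, 0.2], [-0.3, 0, 0, 0, 0, 0, 0.2], [-0.35, 0, 0, 0, 0, 0, 0.2], [-0.4, 0, 0, 0, 0, 0, 0.2], [-0.45, 0, 0, 0, 0, 0, 0.2], [-0.45, 0, 0, 0, 0, 0, 0.2], [-0.45, 0, 0, 0, 0, 0, 0.2]]]'

```text
time_s: 12.45
ee_pos: [0.5338, 0.3, 0.1546]
orientation: [[-0.999, 0.036, -0.007], [0.036, 0.999, -0.002], [0.007, -0.003, -1.0]]
ft_force: [-14.5, 3.3, 3.3]
gripper_width: 0.342
finger_force: 61.2
```

Emit:
play_rows --moves '[[[0.2, 0, 0, 0, 0, 0, 0.2], [0.27, 0, 0.1, 0, 0, 0, 0.2], [0.27, 0, 0.2, 0, 0, 0, 0.2], [0.27, 0, 0.25, 0, 0, 0, 0.2], [0.27, 0, 0.25, 0, 0, 0, 0.2], [0.27, 0, 0.25, 0, 0, 0, 0.2], [0.27, 0, 0.25, 0, 0, 0, 0.2], [0.27, 0, 0.25, 0, 0, 0, 0.2]]]'

```text
time_s: 13.45
ee_pos: [0.5335, 0.2999, 0.1525]
orientation: [[-0.999, 0.036, -0.003], [0.036, 0.999, -0.001], [0.003, -0.001, -1.0]]
ft_force: [-6.2, 0.7, 2.1]
gripper_width: 0.336
finger_force: 61.1
```

Emit:
play_rows --moves '[[[0, 0, 0, 0, 0, 0, 0.6], [0, 0, 0, 0, 0, 0, 0.6], [0, 0, 0, 0, 0, 0, 0.6], [0, 0, -1, 0, 0, 0, 0.6], [0, 0, -4, 0, 0, 0, 0.6], [0, 0, -8, 0, 0, 0, 0.6], [0, 0, -11, 0, 0, 0, 0.35], [0, 0, -11, 0, 0, 0, 0.35]]]' --force 25

```text
time_s: 14.45
ee_pos: [0.5359, 0.3009, 0.2664]
orientation: [[-0.999, 0.036, 0.006], [0.036, 0.999, 0.005], [-0.006, 0.005, -1.0]]
ft_force: [-0.1, -0.1, -0.5]
gripper_width: 0.353
finger_force: 0.0
```

```bash
python3 - <<'E'
from h import *
b=bar(0);y=np.radians(-92.1);print(b)
print(rel(b+[0,0,.12],y));print(rel(b+[0,0,.048],y))
p,d=eyes.read_camera('side');np.savez('m5.npz',p=p,d=d)
cv2.imwrite('pics/z5.png',cv2.resize(p[130:220,285:395],(660,540),interpolation=cv2.INTER_CUBIC))
E
```

```text
[0.5243351  0.42038784 0.15192388]
([1.58, 11.91, -0.5], [-0.001, 0.009, -1.57])
([1.63, 11.87, 6.7], [-0.001, 0.009, -1.57])
```

View pics/z5.png

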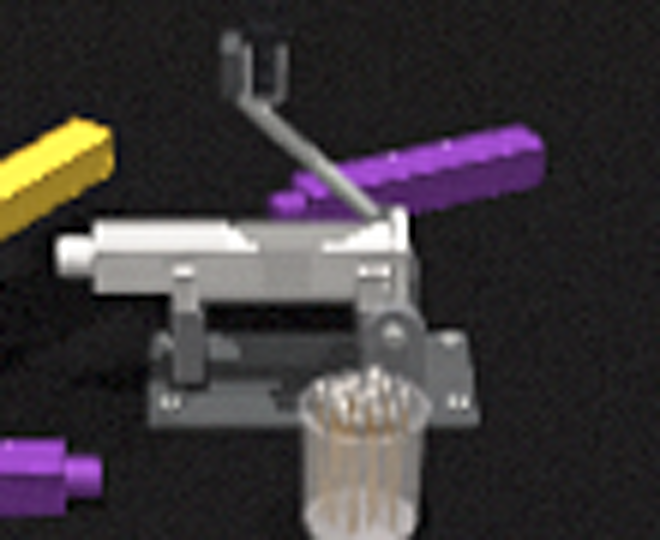

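The post is seated flat in the level trough with its plain end against the foot plate and its spigot overhanging on the left. Moving to the lever.

Emit:
play_rows --moves '[[[0, 1, -1, 0, 0, -0.18, 0.35], [0.2, 3, -1, 0, 0, -0.36, 0.35], [0.5, 5, -1, 0, 0, -0.54, 0.35], [0.8, 7, -1, 0, 0, -0.72, 0.35], [1.1, 9, -1, 0, 0, -0.9, 0.35], [1.4, 11, -1, 0, 0, -1.08, 0.35], [1.6, 11.9, -1, 0, 0.009, -1.26, 0.35], [1.6, 11.9, -1, 0, 0.009, -1.44, 0.35]]]'

```text
time_s: 15.5
ee_pos: [0.5226, 0.4201, 0.2704]
orientation: [[-0.16, -0.987, -0.009], [-0.987, 0.16, -0.007], [0.009, 0.007, -1.0]]
ft_force: [-0.2, 0.1, 0.5]
gripper_width: 0.353
finger_force: 0.0
```

```bash
python3 - <<'E'
from h import *
b=bar(0);y=np.radians(-92.1)
print(rel(b+[0,0,.12],y));print(rel(b+[0,0,.048],y))
E
```

```text
([-0.05, -0.17, -0.15], [0.008, -0.008, -0.124])
([-0.11, -0.22, 7.05], [0.008, -0.008, -0.124])
```

Emit:
play_rows --moves '[[[-0.1, -0.1, 0, 0.008, -0.008, -0.124, 0.35], [-0.1, -0.15, 2.5, 0.008, -0.008, -0.124, 0.35], [-0.1, -0.15, 5, 0.008, -0.008, -0.124, 0.35], [-0.1, -0.15, 7, 0.008, -0.008, -0.124, 0.35], [-0.1, -0.15, 7, 0.008, -0.008, -0.124, 0.2], [-0.1, -0.15, 7, 0.008, -0.008, -0.124, 0.2], [-0.1, -0.15, 7, 0.008, -0.008, -0.124, 0.2], [-0.1, -0.15, 7, 0.008, -0.008, -0.124, 0.2]]]'

```text
time_s: 16.5
ee_pos: [0.5242, 0.4201, 0.203]
orientation: [[-0.043, -0.999, 0.003], [-0.999, 0.043, 0.003], [-0.003, -0.003, -1.0]]
ft_force: [-1.4, 0.6, -0.3]
gripper_width: 0.2
finger_force: 0.7
```

```bash
python3 - <<'E'
from h import *
y=np.radians(-92.1);s=monitor.read_state();print(s['ft_force'])
for k in range(0,33,1): print(k,rel(bar(np.pi/2*k/32)+[0,0,.048],y)[0][1:],end=' ')
E
```

```text
[-1.4342474   0.59100736 -0.34348321]
0 [-0.01, 0.31] 1 [-0.48, -0.13] 2 [-0.96, -0.54] 3 [-1.46, -0.93] 4 [-1.99, -1.3] 5 [-2.53, -1.64] 6 [-3.08, -1.95] 7 [-3.65, -2.24] 8 [-4.24, -2.49] 9 [-4.83, -2.72] 10 [-5.44, -2.92] 11 [-6.06, -3.09] 12 [-6.68, -3.23] 13 [-7.31, -3.34] 14 [-7.94, -3.41] 15 [-8.58, -3.46] 16 [-9.21, -3.47] 17 [-9.85, -3.45] 18 [-10.49, -3.41] 19 [-11.12, -3.33] 20 [-11.75, -3.21] 21 [-12.37, -3.07] 22 [-12.99, -2.9] 23 [-13.59, -2.7] 24 [-14.19, -2.47] 25 [-14.77, -2.21] 26 [-15.34, -1.92] 27 [-15.89, -1.6] 28 [-16.43, -1.26] 29 [-16.95, -0.89] 30 [-17.45, -0.5] 31 [-17.94, -0.08] 32 [-18.4, 0.36]
```

Emit:
play_rows --moves '[[[0, -0.45, -0.45, 0, 0, 0, 0.2], [0, -0.95, -0.85, 0, 0, 0, 0.2], [0, -1.45, -1.25, 0, 0, 0, 0.2], [0, -2.0, -1.6, 0, 0, 0, 0.2], [0, -2.5, -1.95, 0, 0, 0, 0.2], [0, -3.1, -2.25, 0, 0, 0, 0.2], [0, -3.65, -2.55, 0, 0, 0, 0.2], [0, -4.25, -2.8, 0, 0, 0, 0.2]]]'

```text
time_s: 17.5
ee_pos: [0.5645, 0.4186, 0.2329]
orientation: [[-0.042, -0.999, -0.001], [-0.999, 0.042, 0.002], [-0.002, 0.001, -1.0]]
ft_force: [-11.8, 0.0, 8.7]
gripper_width: 0.2
finger_force: 5.7
```

Emit:
play_rows --moves '[[[0, -0.6, -0.25, 0, 0, 0, 0.2], [0, -1.2, -0.45, 0, 0, 0, 0.2], [0, -1.8, -0.6, 0, 0, 0, 0.2], [0, -2.45, -0.75, 0, 0, 0, 0.2], [0, -3.05, -0.85, 0, 0, 0, 0.2], [0, -3.7, -0.9, 0, 0, 0, 0.2], [0, -4.35, -0.95, 0, 0, 0, 0.2], [0, -4.95, -1.0, 0, 0, 0, 0.2]]]'

```text
time_s: 18.5
ee_pos: [0.6155, 0.4165, 0.2425]
orientation: [[-0.042, -0.999, 0.002], [-0.999, 0.042, 0.003], [-0.003, -0.002, -1.0]]
ft_force: [-5.5, 0.8, 4.2]
gripper_width: 0.197
finger_force: 2.8
```

Emit:
play_rows --moves '[[[0, -0.65, 0, 0, 0, 0, 0.2], [0, -1.25, 0.05, 0, 0, 0, 0.2], [0, -1.9, 0.15, 0, 0, 0, 0.2], [0, -2.55, 0.25, 0, 0, 0, 0.2], [0, -3.15, 0.4, 0, 0, 0, 0.2], [0, -3.75, 0.55, 0, 0, 0, 0.2], [0, -4.4, 0.75, 0, 0, 0, 0.2], [0, -5.0, 1.0, 0, 0, 0, 0.2]]]'

```text
time_s: 19.5
ee_pos: [0.6666, 0.4138, 0.2304]
orientation: [[-0.043, -0.999, 0.002], [-0.999, 0.043, 0.002], [-0.002, -0.002, -1.0]]
ft_force: [-3.4, 1.4, 2.0]
gripper_width: 0.199
finger_force: 1.9
```

Emit:
play_rows --moves '[[[0, -0.6, 0.25, 0, 0, 0, 0.2], [0, -1.15, 0.55, 0, 0, 0, 0.2], [0, -1.7, 0.85, 0, 0, 0, 0.2], [0, -2.25, 1.2, 0, 0, 0, 0.2], [0, -2.75, 1.6, 0, 0, 0, 0.2], [0, -3.25, 2.0, 0, 0, 0, 0.2], [0, -3.75, 2.4, 0, 0, 0, 0.2], [0, -4.2, 2.8, 0, 0, 0, 0.2]]]'

```text
time_s: 20.5
ee_pos: [0.7083, 0.412, 0.2024]
orientation: [[-0.043, -0.999, 0.002], [-0.999, 0.043, 0.002], [-0.002, -0.002, -1.0]]
ft_force: [-11.0, 0.9, 7.9]
gripper_width: 0.203
finger_force: 6.2
```

Emit:
play_rows --moves '[[[0, -0.1, 0.1, 0, 0, 0, 0.2], [0, -0.2, 0.2, 0, 0, 0, 0.2], [0, -0.3, 0.25, 0, 0, 0, 0.2], [0, -0.35, 0.3, 0, 0, 0, 0.2], [0, -0.35, 0.3, 0, 0, 0, 0.2], [0, -0.35, 0.3, 0, 0, 0, 0.2], [0, -0.35, 0.3, 0, 0, 0, 0.2], [0, -0.35, 0.3, 0, 0, 0, 0.2]]]'

```text
time_s: 21.5
ee_pos: [0.7086, 0.412, 0.2014]
orientation: [[-0.042, -0.999, -0.004], [-0.999, 0.042, -0.001], [0.001, 0.004, -1.0]]
ft_force: [-15.4, -1.1, 8.9]
gripper_width: 0.202
finger_force: 7.2
```

```bash
python3 - <<'E'
from h import *
p,d=eyes.read_camera('side');q,e=eyes.read_camera('top');np.savez('m6.npz',p=p,d=d,q=q,e=e)
cv2.imwrite('pics/z6.png',np.hstack([cv2.resize(p[90:215,300:400],(400,500),interpolation=cv2.INTER_CUBIC),cv2.resize(q[110:210,200:280],(400,500),interpolation=cv2.INTER_CUBIC)]))
for n,d,img,box in(('top',e,q,(135,190,230,275)),('side',d,p,(95,185,325,375))):
    W=cloud(n,d);k=np.zeros((400,640),bool);k[box[0]:box[1],box[2]:box[3]]=1
    k&=(img.min(-1)>70);Q=W[k&(W[...,2]>.19)&(W[...,2]<.27)];Q=Q[(Q[:,1]>.25)&(Q[:,1]<.345)]
    print(n,len(Q))
    for z in np.arange(.195,.26,.01):
        r=Q[abs(Q[:,2]-z)<.005]
        if len(r)>3:print('  z',z.round(3),len(r),'x',np.percentile(r[:,0],[3,50,97]).round(4),'y',np.percentile(r[:,1],[3,50,97]).round(4))
print(fr(CO,CA,.027,0))
E
```

```text
top 170
  z 0.195 16 x [0.6143 0.622  0.6364] y [0.28   0.2913 0.3051]
  z 0.205 17 x [0.6224 0.6239 0.6473] y [0.279  0.2799 0.3058]
  z 0.215 5 x [0.6218 0.6262 0.6459] y [0.2787 0.2807 0.2939]
  z 0.225 38 x [0.6223 0.6302 0.6511] y [0.279  0.2914 0.3093]
  z 0.235 36 x [0.6236 0.6344 0.6511] y [0.2808 0.2869 0.308 ]
  z 0.245 32 x [0.6269 0.6344 0.6451] y [0.2844 0.2924 0.3029]
  z 0.255 26 x [0.6301 0.6394 0.6466] y [0.2855 0.2944 0.302 ]
side 175
  z 0.195 24 x [0.622  0.6322 0.6519] y [0.2746 0.2813 0.2863]
  z 0.205 28 x [0.6221 0.6366 0.6514] y [0.2748 0.2807 0.2867]
  z 0.215 30 x [0.6224 0.6361 0.6506] y [0.2751 0.2813 0.2963]
  z 0.225 40 x [0.6226 0.6359 0.6514] y [0.2725 0.2833 0.2999]
  z 0.235 23 x [0.6251 0.6373 0.6482] y [0.2833 0.2873 0.3013]
  z 0.245 27 x [0.6278 0.6377 0.6479] y [0.2827 0.29   0.3032]
[0.63878187 0.29611062]
```

View pics/z6.png

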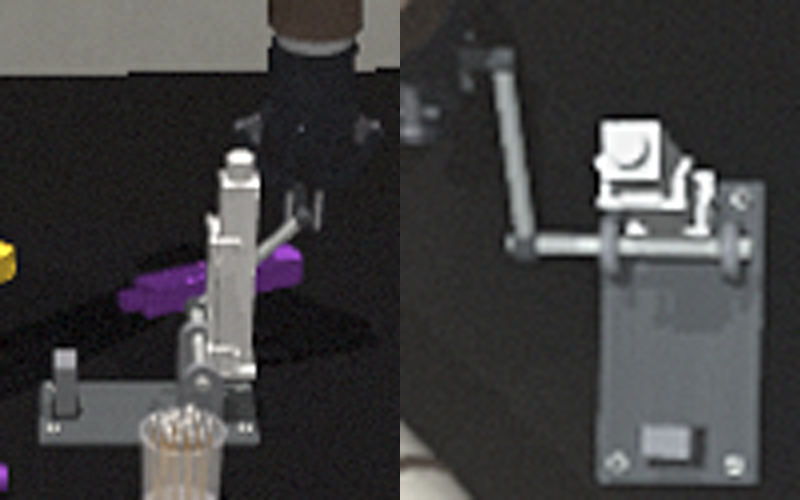

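The post stands upright on the foot plate with its spigot centre at about (628,152) in the top view, and the lever is at its end stop. Backing off the lever and going over the post.

Emit:
play_rows --moves '[[[0, 0.45, -0.3, 0, 0, 0, 0.35], [0, 0.45, -0.3, 0, 0, 0, 0.35], [0, 0.45, -2, 0, 0, 0, 0.35], [0, 0.45, -6, 0, 0, 0, 0.35], [0, 0.45, -10, 0, 0, 0, 0.6], [0, 0.45, -14.3, 0, 0, 0, 0.8], [0, 0.45, -14.3, 0, 0, 0, 0.8], [0, 0.45, -14.3, 0, 0, 0, 0.8]]]' --force 60

```text
time_s: 22.6
ee_pos: [0.707, 0.4117, 0.3431]
orientation: [[-0.043, -0.999, 0.003], [-0.999, 0.043, 0.003], [-0.003, -0.003, -1.0]]
ft_force: [1.3, 0.6, -0.0]
gripper_width: 0.801
finger_force: 0.0
```

```bash
python3 - <<'E'
from h import *
s=monitor.read_state();print(s['q'],s['ee_pos'],s['ft_force'])
print(rel([.6378,.2953,.345],np.radians(-92.1)))
E
```

```text
[ 7.23845263e-01  7.37406038e-01  7.12518481e-01 -1.81372971e-04
 -1.54209878e+00 -7.67251069e-01] [0.70697494 0.41166974 0.34312371] [ 1.3368176   0.60022249 -0.03898871]
([11.93, 6.41, -0.24], [-0.003, 0.003, -0.007])
```

Emit:
play_rows --moves '[[[3, 1.6, -0.3, 0, 0, 0, 0.8], [6, 3.2, -0.3, 0, 0, 0, 0.8], [9, 4.8, -0.3, 0, 0, -0.007, 0.8], [11.9, 6.4, -0.3, 0, 0, -0.007, 0.8], [11.9, 6.4, -0.3, 0, 0, -0.007, 0.8], [11.9, 6.4, 0, 0, 0, -0.007, 0.8], [11.9, 6.4, 1.5, 0, 0, -0.007, 0.8], [11.9, 6.4, 3, 0, 0, -0.007, 0.8]]]'

```text
time_s: 23.6
ee_pos: [0.6378, 0.2964, 0.3099]
orientation: [[-0.036, -0.999, 0.0], [-0.999, 0.036, 0.001], [-0.001, -0.0, -1.0]]
ft_force: [0.0, 0.1, -0.3]
gripper_width: 0.797
finger_force: 0.0
```

```bash
python3 - <<'E'
from h import *
s=monitor.read_state();print(s['ee_pos'],s['ft_force'])
print(rel([.6378,.2953,.267],np.radians(-92.1)))
E
```

```text
[0.63775812 0.29641166 0.30990677] [ 0.00287451  0.10888698 -0.29045649]
([0.11, -0.01, 4.29], [-0.0, 0.001, 0.001])
```

Emit:
play_rows --moves '[[[0.1, 0, 1.5, 0, 0, 0, 0.8], [0.1, 0, 3, 0, 0, 0, 0.8], [0.1, 0, 4.2, 0, 0, 0, 0.8], [0.1, 0, 4.3, 0, 0, 0, 0.8], [0.1, 0, 4.3, 0, 0, 0, 0.6], [0.1, 0, 4.3, 0, 0, 0, 0.42], [0.1, 0, 4.3, 0, 0, 0, 0.2], [0.1, 0, 4.3, 0, 0, 0, 0.2]]]' --force 50

```text
time_s: 24.6
ee_pos: [0.638, 0.295, 0.2704]
orientation: [[-0.036, -0.999, 0.003], [-0.999, 0.036, 0.002], [-0.003, -0.003, -1.0]]
ft_force: [-1.0, 0.1, 3.1]
gripper_width: 0.346
finger_force: 50.2
```

Emit:
play_rows --moves '[[[0, 0, -0.5, 0, 0, 0, 0.2], [0, -0.3, -1.5, 0, 0, 0, 0.2], [0, -0.8, -3.5, 0, 0, 0, 0.2], [0, -1.2, -6, 0, 0, 0, 0.2], [0, -1.2, -9, 0, 0, 0, 0.2], [0, -1.2, -12, 0, 0, 0, 0.2], [0, -1.2, -14, 0, 0, 0, 0.2], [0, -1.2, -14, 0, 0, 0, 0.2]]]'

```text
time_s: 25.6
ee_pos: [0.6498, 0.2942, 0.4115]
orientation: [[-0.036, -0.999, 0.005], [-0.999, 0.036, 0.004], [-0.004, -0.005, -1.0]]
ft_force: [0.1, -0.6, -2.2]
gripper_width: 0.343
finger_force: 50.2
```

```bash
python3 - <<'E'
from h import *
s=monitor.read_state();print(s['q'],s['ee_pos'],s['ft_force'],s['moment'])
tgt=fr(PO,PA,-.028,-.028);print(tgt)
print(rel(np.r_[tgt,.41],np.radians(-76.5)))
p,d=eyes.read_camera('side');q,e=eyes.read_camera('top');np.savez('m7.npz',p=p,d=d,q=q,e=e)
cv2.imwrite('pics/z7.png',np.hstack([cv2.resize(p[40:200,300:400],(400,640),interpolation=cv2.INTER_CUBIC)[:600],cv2.resize(p[200:350,280:420],(400,430))[0:430].repeat(1,0) if False else np.zeros((600,1,3),np.uint8)]))
E
```

```text
[ 6.51110057e-01  5.02966907e-01  4.58106312e-01  1.11499911e-04
 -1.51921076e+00 -6.87206359e-01] [0.64982515 0.29420531 0.41154773] [ 0.11390248 -0.61468024 -2.24163973] [-0.02406468  0.0128901   0.01772842]
[ 0.59511011 -0.28836283]
([58.42, 3.37, -0.11], [-0.006, 0.003, -0.272])
```

View pics/z7.png

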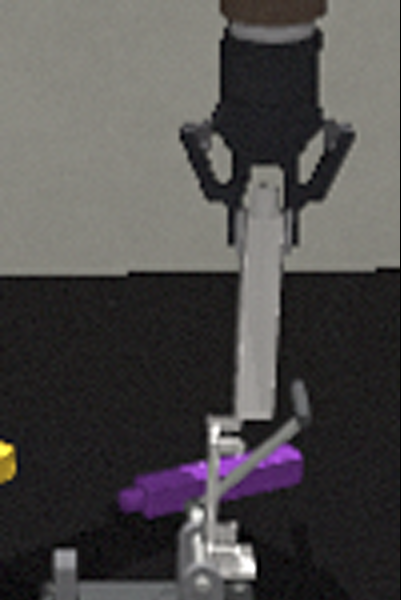

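The post hangs spigot up in the jaws, clear of the trough, which stayed upright. I'll check its tilt numerically.

```bash
python3 - <<'E'
from h import *
m=np.load('m7.npz');p=m['p'];W=cloud('side',m['d'])
k=np.zeros((400,640),bool);k[85:146,355:375]=1
k&=(p.min(-1)>90);Q=W[k];Q=Q[(Q[:,1]>.26)&(Q[:,1]<.33)&(Q[:,2]<.34)]
zs=[];xs=[];ys=[]
for z in np.arange(.205,.34,.01):
    r=Q[abs(Q[:,2]-z)<.005]
    if len(r)>8: zs.append(z);a=np.percentile(r[:,0],[5,95]);xs.append(a.mean());ys.append(np.median(r[:,1]));print(z.round(3),len(r),a.round(4),ys[-1].round(4))
print(np.degrees(np.arctan(np.polyfit(zs,xs,1)[0])),np.degrees(np.arctan(np.polyfit(zs,ys,1)[0])),np.array(Q[:,2]).min())
E
```

```text
0.205 26 [0.6347 0.661 ] 0.2806
0.215 30 [0.6348 0.6631] 0.2797
0.225 30 [0.6346 0.6635] 0.281
0.235 24 [0.6351 0.6623] 0.2805
0.245 29 [0.6355 0.6627] 0.2792
0.255 29 [0.6355 0.6619] 0.2796
0.265 25 [0.6356 0.6615] 0.2798
0.275 26 [0.6354 0.661 ] 0.2788
0.285 29 [0.6347 0.6636] 0.2788
0.295 30 [0.6347 0.6632] 0.2785
0.305 29 [0.6351 0.6616] 0.2798
0.315 32 [0.6351 0.6619] 0.2807
0.325 31 [0.6361 0.6613] 0.2792
0.335 29 [0.6372 0.6631] 0.2796
0.2594726096568221 -0.40537779057963946 0.18141321146845668
```

Emit:
play_rows --moves '[[[5, 0.3, 0, 0, 0, 0, 0.2], [11, 0.6, 0, 0, 0, 0, 0.2], [17, 1, 0, 0, 0, -0.05, 0.2], [23, 1.3, 0, 0, 0, -0.1, 0.2], [29, 1.7, 0, 0, 0, -0.15, 0.2], [35, 2, 0, 0, 0, -0.2, 0.2], [41, 2.4, 0, 0, 0, -0.25, 0.2], [47, 2.7, 0, 0, 0, -0.272, 0.2]]]'

```text
time_s: 26.7
ee_pos: [0.6047, -0.1762, 0.4068]
orientation: [[0.235, -0.972, -0.001], [-0.972, -0.235, 0.003], [-0.003, -0.0, -1.0]]
ft_force: [0.6, -0.1, -3.6]
gripper_width: 0.339
finger_force: 50.4
```

Emit:
play_rows --moves '[[[0, 0, 0, 0, 0, 0, 0.2], [0, 0, 0, 0, 0, 0, 0.2], [0, 0, 0, 0, 0, 0, 0.2], [0, 0, 0, 0, 0, 0, 0.2], [0, 0, 0, 0, 0, 0, 0.2], [0, 0, 0, 0, 0, 0, 0.2], [0, 0, 0, 0, 0, 0, 0.2], [0, 0, 0, 0, 0, 0, 0.2]]]'

```text
time_s: 27.7
ee_pos: [0.6056, -0.1745, 0.4085]
orientation: [[0.234, -0.972, 0.002], [-0.972, -0.234, 0.002], [-0.001, -0.003, -1.0]]
ft_force: [0.1, 0.1, -2.7]
gripper_width: 0.344
finger_force: 50.3
```

```bash
python3 - <<'E'
from h import *
s=monitor.read_state();print(s['ee_pos'],s['ft_force'],s['moment'])
tgt=fr(PO,PA,-.028,-.028);print(tgt)
print(rel(np.r_[tgt,.41],np.radians(-76.5)))
E
```

```text
[ 0.60561815 -0.1745436   0.40849736] [ 0.10279498  0.11989835 -2.73939696] [-0.04835137 -0.00096524  0.03452531]
[ 0.59511011 -0.28836283]
([10.82, 3.68, -0.17], [-0.003, 0.001, 0.0])
```

Emit:
play_rows --moves '[[[5, 1.8, 0, 0, 0, 0, 0.2], [10.8, 3.7, 0, 0, 0, 0, 0.2], [10.8, 3.7, 0, 0, 0, 0, 0.2], [10.8, 3.7, 2, 0, 0, 0, 0.2], [10.8, 3.7, 5, 0, 0, 0, 0.2], [10.8, 3.7, 8, 0, 0, 0, 0.2], [10.8, 3.7, 11, 0, 0, 0, 0.2], [10.8, 3.7, 13, 0, 0, 0, 0.2]]]'

```text
time_s: 28.7
ee_pos: [0.5949, -0.2872, 0.2765]
orientation: [[0.234, -0.972, 0.0], [-0.972, -0.234, 0.003], [-0.003, -0.001, -1.0]]
ft_force: [0.3, 0.0, -3.8]
gripper_width: 0.342
finger_force: 50.2
```

Emit:
play_rows --moves '[[[0, 0, 2, 0, 0, 0, 0.2], [0, 0, 4, 0, 0, 0, 0.2], [0, 0, 5, 0, 0, 0, 0.2], [0, 0, 5.5, 0, 0, 0, 0.2], [0, 0, 5.8, 0, 0, 0, 0.2], [0, 0, 5.8, 0, 0, 0, 0.2], [0, 0, 5.8, 0, 0, 0, 0.2], [0, 0, 5.8, 0, 0, 0, 0.2]]]'

```text
time_s: 29.7
ee_pos: [0.5955, -0.2879, 0.2207]
orientation: [[0.234, -0.972, 0.003], [-0.972, -0.234, 0.002], [-0.001, -0.003, -1.0]]
ft_force: [-0.3, -0.1, -3.5]
gripper_width: 0.341
finger_force: 50.3
```

```bash
python3 - <<'E'
from h import *
s=monitor.read_state();print(s['ee_pos'],s['ft_force'],s['moment'])
print(rel(np.r_[fr(PO,PA,-.017,-.017),.2134],np.radians(-76.5)))
p,d=eyes.read_camera('side');q,e=eyes.read_camera('top');np.savez('m8.npz',p=p,d=d,q=q,e=e)
W=cloud('side',d);k=np.zeros((400,640),bool);k[235:330,330:410]=1
Q=W[k&(p.min(-1)>60)];Q=Q[(Q[:,2]>.02)&(Q[:,2]<.16)]
c,s_=np.cos(PA),np.sin(PA);o=(Q[:,:2]-PO)@np.array([[c,-s_],[s_,c]])
i=(o[:,0]>-.08)&(o[:,0]<.02)&(o[:,1]>-.06)&(o[:,1]<.02);o=o[i];z=Q[i,2]
for lo in np.arange(-.08,.012,.004):
    r=o[(o[:,0]>lo)&(o[:,0]<=lo+.004)]
    if len(r)>3:print(lo.round(3),len(r),np.percentile(r[:,1],[5,25,50,75,95]).round(4))
E
```

```text
[ 0.59547406 -0.28790052  0.2206709 ] [-0.30375094 -0.0673806  -3.53264979] [-0.00087748  0.0179109  -0.0568708 ]
([-1.06, -1.05, 0.73], [-0.003, 0.001, 0.0])
-0.08 60 [-0.0029 -0.0009  0.0004  0.0015  0.0047]
-0.076 43 [-0.0022 -0.0012  0.      0.0016  0.0024]
-0.072 49 [-0.0017 -0.0007  0.      0.0019  0.0068]
-0.068 52 [-0.0021 -0.0008  0.0005  0.0021  0.0058]
-0.064 53 [-0.0021 -0.0008  0.0001  0.001   0.0046]
-0.06 51 [-0.0022 -0.0011  0.      0.0015  0.0037]
-0.056 54 [-0.0029 -0.0009  0.0001  0.0013  0.0057]
-0.052 47 [-0.0037 -0.0016 -0.0001  0.0017  0.004 ]
-0.048 61 [-0.0383 -0.0016 -0.0002  0.001   0.0037]
-0.044 252 [-0.0449 -0.0392 -0.0287 -0.0168  0.001 ]
-0.04 105 [-0.046  -0.0443 -0.0426 -0.0002  0.0021]
-0.036 75 [-0.0468 -0.045  -0.0439 -0.0429 -0.0412]
-0.032 69 [-0.0467 -0.0456 -0.0445 -0.0433 -0.0418]
-0.028 65 [-0.0464 -0.0452 -0.0437 -0.0425 -0.0413]
-0.024 64 [-0.0463 -0.0448 -0.044  -0.0427 -0.0417]
-0.02 76 [-0.0464 -0.0456 -0.0441 -0.0429 -0.0418]
-0.016 53 [-0.0462 -0.0447 -0.0438 -0.0427 -0.041 ]
-0.012 4 [-0.0419 -0.041  -0.0405 -0.0396 -0.0376]
-0.004 172 [-0.0583 -0.0502 -0.0399 -0.0278 -0.0187]
0.0 71 [-0.0548 -0.0453 -0.0349 -0.0243 -0.0153]
0.004 26 [-0.0574 -0.0457 -0.032  -0.0186 -0.0069]
0.008 18 [-0.0465 -0.039  -0.0298 -0.0161 -0.0047]
```

Emit:
play_rows --moves '[[[0, 0, 0.4, 0, 0, 0, 0.2], [0, 0, 0.6, 0, 0, 0, 0.2], [-0.3, -0.3, 0.7, 0, 0, 0, 0.2], [-0.6, -0.6, 0.7, 0, 0, 0, 0.2], [-0.9, -0.9, 0.7, 0, 0, 0, 0.2], [-1.1, -1.0, 0.7, 0, 0, 0, 0.2], [-1.1, -1.0, 0.7, 0, 0, 0, 0.2], [-1.1, -1.0, 0.7, 0, 0, 0, 0.2]]]'

```text
time_s: 30.8
ee_pos: [0.6025, -0.2748, 0.2133]
orientation: [[0.234, -0.972, 0.002], [-0.972, -0.234, 0.002], [-0.001, -0.003, -1.0]]
ft_force: [0.1, -0.1, -2.9]
gripper_width: 0.344
finger_force: 50.3
```

Emit:
play_rows --moves '[[[0, -0.1, 0, 0, 0, 0, 0.2], [0, -0.2, 0, 0, 0, 0, 0.2], [0, -0.25, 0, 0, 0, 0, 0.2], [0, -0.3, 0, 0, 0, 0, 0.2], [0, -0.3, 0, 0, 0, 0, 0.2], [0, -0.3, 0, 0, 0, 0, 0.2], [0, -0.3, 0, 0, 0, 0, 0.2], [0, -0.3, 0, 0, 0, 0, 0.2]]]'

```text
time_s: 31.8
ee_pos: [0.6047, -0.2744, 0.2133]
orientation: [[0.234, -0.972, 0.0], [-0.972, -0.234, 0.002], [-0.002, -0.001, -1.0]]
ft_force: [-4.8, -2.2, -1.0]
gripper_width: 0.344
finger_force: 50.7
```

Emit:
play_rows --moves '[[[-0.1, 0, 0, 0, 0, 0, 0.2], [-0.2, 0, 0, 0, 0, 0, 0.2], [-0.3, 0, 0, 0, 0, 0, 0.2], [-0.35, 0, 0, 0, 0, 0, 0.2], [-0.35, 0, 0, 0, 0, 0, 0.2], [-0.35, 0, 0, 0, 0, 0, 0.2], [-0.35, 0, 0, 0, 0, 0, 0.2], [-0.35, 0, 0, 0, 0, 0, 0.2]]]'

```text
time_s: 32.8
ee_pos: [0.6041, -0.272, 0.2129]
orientation: [[0.233, -0.972, 0.001], [-0.972, -0.233, 0.0], [-0.0, -0.001, -1.0]]
ft_force: [-3.9, -6.6, -3.2]
gripper_width: 0.342
finger_force: 50.2
```

Emit:
play_rows --moves '[[[0, 0, 0.1, 0, 0, 0, 0.2], [0, 0, 0.2, 0, 0, 0, 0.2], [0, 0, 0.3, 0, 0, 0, 0.2], [0, 0, 0.4, 0, 0, 0, 0.2], [0, 0, 0.45, 0, 0, 0, 0.2], [-0.1, -0.1, 0.45, 0, 0, 0, 0.2], [-0.15, -0.15, 0.45, 0, 0, 0, 0.2], [-0.15, -0.15, 0.45, 0, 0, 0, 0.2]]]'

```text
time_s: 33.8
ee_pos: [0.6043, -0.2717, 0.2108]
orientation: [[0.233, -0.972, -0.0], [-0.972, -0.233, -0.002], [0.002, 0.001, -1.0]]
ft_force: [-8.8, -8.3, 4.7]
gripper_width: 0.344
finger_force: 51.3
```

Emit:
play_rows --moves '[[[0, 0, 0, 0, 0, 0, 0.2], [0, 0, 0, 0, 0, 0, 0.2], [0, 0, 0, 0, 0, 0, 0.2], [0, 0, 0, 0, 0, 0, 0.4], [0, 0, 0, 0, 0, 0, 0.5], [0, 0, 0, 0, 0, 0, 0.7], [0, 0, 0, 0, 0, 0, 0.7], [0, 0, 0, 0, 0, 0, 0.7]]]' --force 20

```text
time_s: 34.8
ee_pos: [0.6061, -0.2686, 0.2088]
orientation: [[0.234, -0.972, 0.003], [-0.972, -0.234, 0.002], [-0.001, -0.003, -1.0]]
ft_force: [0.0, 0.1, 0.1]
gripper_width: 0.694
finger_force: 0.0
```

Emit:
play_rows --moves '[[[0.1, 0.15, -1, 0, 0, 0, 0.7], [0.1, 0.15, -3, 0, 0, 0, 0.7], [0.1, 0.15, -6, 0, 0, 0, 0.7], [0.1, 0.15, -10, 0, 0, 0, 0.7], [0.1, 0.15, -14, 0, 0, 0, 0.7], [0.1, 10, -14, 0, 0, 0, 0.7], [0.1, 16, -14, 0, 0, 0, 0.7], [0.1, 20, -14, 0, 0, 0, 0.7]]]'

```text
time_s: 35.8
ee_pos: [0.42, -0.3146, 0.3492]
orientation: [[0.234, -0.972, 0.004], [-0.972, -0.234, 0.001], [-0.0, -0.004, -1.0]]
ft_force: [0.5, -1.2, 1.3]
gripper_width: 0.702
finger_force: 0.0
```

```bash
python3 - <<'E'
from h import *
s=monitor.read_state();print(s['time_s'],s['ee_pos'],s['ft_force'])
p,d=eyes.read_camera('side');q,e=eyes.read_camera('top');np.savez('m9.npz',p=p,d=d,q=q,e=e)
cv2.imwrite('pics/z9.png',np.hstack([cv2.resize(p[225:345,315:415],(400,480),interpolation=cv2.INTER_CUBIC),cv2.resize(q[120:220,410:490],(400,480),interpolation=cv2.INTER_CUBIC)]))
W=cloud('side',d);k=np.zeros((400,640),bool);k[235:330,330:410]=1
Q=W[k&(p.min(-1)>60)];Q=Q[(Q[:,2]>.01)&(Q[:,2]<.19)]
c,s_=np.cos(PA),np.sin(PA);o=(Q[:,:2]-PO)@np.array([[c,-s_],[s_,c]])
i=(o[:,0]>-.05)&(o[:,0]<.02)&(o[:,1]>-.06)&(o[:,1]<.02);o=o[i];z=Q[i,2]
for lo in np.arange(-.05,.012,.004):
    r=o[(o[:,0]>lo)&(o[:,0]<=lo+.004)]
    if len(r)>3:print(lo.round(3),len(r),np.percentile(r[:,1],[5,25,50,75,95]).round(4))
f=(o[:,0]>-.026)&(o[:,0]<-.005)&(o[:,1]<-.024)&(o[:,1]>-.036)&(z<.165);print(f.sum(),'tilt',np.polyfit(z[f],o[f,1],1),'yaw',np.degrees(np.polyfit(o[f,0],o[f,1],1)[0]))
E
```

```text
35.8 [ 0.42002449 -0.31456994  0.34923244] [ 0.52474472 -1.22295035  1.29409134]
-0.05 53 [-0.0025 -0.0007  0.0001  0.0011  0.0026]
-0.046 50 [-0.0023 -0.0012  0.0001  0.0016  0.0064]
-0.042 58 [-0.0022 -0.0006  0.0006  0.0019  0.0041]
-0.038 51 [-0.0024 -0.0015 -0.      0.0009  0.0045]
-0.034 282 [-0.033  -0.0261 -0.0163 -0.0063  0.0017]
-0.03 106 [-0.0346 -0.0329 -0.0312 -0.0249 -0.003 ]
-0.026 109 [-0.0354 -0.033  -0.0316 -0.0285 -0.0171]
-0.022 93 [-0.0347 -0.0332 -0.0315 -0.0298 -0.0207]
-0.018 90 [-0.0342 -0.0328 -0.0316 -0.03   -0.0186]
-0.014 96 [-0.0345 -0.0333 -0.0318 -0.0303 -0.0238]
-0.01 93 [-0.0343 -0.033  -0.0319 -0.0302 -0.0202]
-0.006 82 [-0.0351 -0.0336 -0.0324 -0.0311 -0.0278]
-0.002 180 [-0.0585 -0.0511 -0.0431 -0.0356 -0.0304]
0.002 18 [-0.0559 -0.0503 -0.0411 -0.0325 -0.0234]
0.006 20 [-0.0541 -0.0404 -0.0298 -0.0214 -0.0067]
0.01 8 [-0.0518 -0.0471 -0.0388 -0.0271 -0.0139]
379 tilt [-0.00040688 -0.03214653] yaw -0.293213263217878
```

View pics/z9.png

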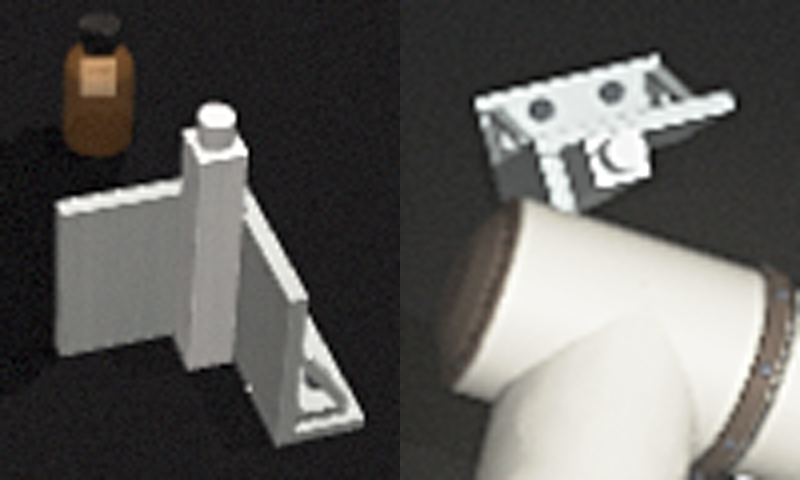

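The post stands in the corner with the spigot up. The side depth hints at a gap of 1–2 mm, so I'll fit the planes properly.

```bash
cat > fit.py <<'E'
from h import *
ds=[];
for _ in range(4):
    p,d=eyes.read_camera('side');ds.append(np.where(d==0,np.nan,d))
d=np.nan_to_num(np.nanmedian(ds,0));W=cloud('side',d)
k=np.zeros((400,640),bool);k[235:335,325:410]=1
c,s=np.cos(PA),np.sin(PA)
o=(W[...,:2]-PO)@np.array([[c,-s],[s,c]]);o=np.dstack([o,W[...,2]])
def sel(lo,hi):
    m=k&np.all((o>lo)&(o<hi),-1);return o[cv2.erode(m.astype(np.uint8),np.ones((3,3)))>0]
def fit(Q,a):
    b=1-a;A=np.c_[np.ones(len(Q)),Q[:,b],Q[:,2]]
    w=np.ones(len(Q),bool)
    for _ in range(4):
        x=np.linalg.lstsq(A[w],Q[w,a],rcond=None)[0];r=Q[:,a]-A@x;w=abs(r)<2.5*r[w].std()
    return x,w.sum(),r[w].std()
R={}
for n,lo,hi,a in(('ywall',(-.1,-.008,.015),(-.045,.008,.11),1),('post front',(-.05,-.06,.015),(-.002,-.022,.16),1),('xwall',(-.008,-.1,.015),(.006,-.042,.11),0),('post left',(-.05,-.027,.015),(-.022,-.004,.16),0)):
    x,nn,sd=fit(sel(lo,hi),a);R[n]=x;print(n,nn,'sd',sd.round(4),'offset',x[0].round(4),'yaw/tilt deg',np.degrees(x[1:]).round(2))
f=lambda n,t,z:R[n]@[1,t,z]
for z in(.03,.11):print('z',z,'y dist',f('ywall',-.015,z)-f('post front',-.015,z),'x dist',f('xwall',-.015,z)-f('post left',-.015,z))
E
python3 fit.py
```

```text
ywall 476 sd 0.0009 offset 0.0003 yaw/tilt deg [ 0.13 -0.14]
post front 419 sd 0.0008 offset -0.0323 yaw/tilt deg [-0.06 -0.06]
xwall 185 sd 0.0004 offset -0.0003 yaw/tilt deg [ 0.31 -0.03]
post left 45 sd 0.0003 offset -0.0298 yaw/tilt deg [ 4.08 -0.08]
z 0.03 y dist 0.0325133855367967 x dist 0.030519466657738182
z 0.11 y dist 0.03240057023809279 x dist 0.030576678459540277fit.py:5: RuntimeWarning: All-NaN slice encountered
  d=np.nan_to_num(np.nanmedian(ds,0));W=cloud('side',d)
```

```bash
python3 - <<'E'
from h import *
t=fr(PO,PA,-.0155,-.016)
print(rel(np.r_[t,.33],np.radians(-76.5)))
E
```

```text
([0.31, -18.63, 1.97], [-0.004, 0.0, 0.001])
```

Emit:
play_rows --moves '[[[0, -6, 0, 0, 0, 0, 0.7], [0.2, -12, 0, 0, 0, 0, 0.7], [0.3, -18.6, 0, 0, 0, 0, 0.7], [0.3, -18.6, 0, 0, 0, 0, 0.7], [0.3, -18.6, 2, 0, 0, 0, 0.7], [0.3, -18.6, 5, 0, 0, 0, 0.7], [0.3, -18.6, 8, 0, 0, 0, 0.7], [0.3, -18.6, 10, 0, 0, 0, 0.7]]]' --force 50

```text
time_s: 37.1
ee_pos: [0.6037, -0.273, 0.2468]
orientation: [[0.234, -0.972, 0.0], [-0.972, -0.234, 0.003], [-0.002, -0.001, -1.0]]
ft_force: [0.4, -0.0, -0.0]
gripper_width: 0.7
finger_force: 0.0
```

```bash
python3 - <<'E'
from h import *
t=fr(PO,PA,-.0155,-.016)
print(rel(np.r_[t,.212],np.radians(-76.5)),monitor.read_state()['ft_force'])
E
```

```text
([0.1, -0.05, 3.48], [-0.001, 0.002, 0.001]) [ 0.36370237 -0.01189272 -0.01198311]
```

Emit:
play_rows --moves '[[[0.1, -0.05, 1.5, 0, 0, 0, 0.7], [0.1, -0.05, 3, 0, 0, 0, 0.7], [0.1, -0.05, 3.5, 0, 0, 0, 0.7], [0.1, -0.05, 3.5, 0, 0, 0, 0.5], [0.1, -0.05, 3.5, 0, 0, 0, 0.42], [0.1, -0.05, 3.5, 0, 0, 0, 0.2], [0.1, -0.05, 3.5, 0, 0, 0, 0.2], [0.1, -0.05, 3.5, 0, 0, 0, 0.2]]]'

```text
time_s: 38.1
ee_pos: [0.6045, -0.2746, 0.2148]
orientation: [[0.234, -0.972, 0.003], [-0.972, -0.234, 0.001], [-0.0, -0.003, -1.0]]
ft_force: [-2.2, -0.3, 4.8]
gripper_width: 0.346
finger_force: 51.0
```

Emit:
play_rows --moves '[[[0, 0, -0.1, 0, 0, 0, 0.2], [0, 0.1, -0.25, 0, 0, 0, 0.2], [0, 0.15, -0.3, 0, 0, 0, 0.2], [-0.1, 0.15, -0.3, 0, 0, 0, 0.2], [-0.2, 0.15, -0.3, 0, 0, 0, 0.2], [-0.25, 0.15, -0.3, 0, 0, 0, 0.2], [-0.25, 0.15, -0.3, 0, 0, 0, 0.2], [-0.25, 0.15, -0.3, 0, 0, 0, 0.2]]]'

```text
time_s: 39.1
ee_pos: [0.6025, -0.2725, 0.2167]
orientation: [[0.234, -0.972, 0.003], [-0.972, -0.234, 0.002], [-0.001, -0.003, -1.0]]
ft_force: [0.1, -1.9, -5.2]
gripper_width: 0.344
finger_force: 49.8
```

Emit:
play_rows --moves '[[[-0.1, 0, 0, 0, 0, 0, 0.2], [-0.2, 0, 0, 0, 0, 0, 0.2], [-0.3, 0, 0, 0, 0, 0, 0.2], [-0.3, 0, 0, 0, 0, 0, 0.2], [-0.3, 0, 0, 0, 0, 0, 0.2], [-0.3, 0, 0, 0, 0, 0, 0.2], [-0.3, 0, 0, 0, 0, 0, 0.2], [-0.3, 0, 0, 0, 0, 0, 0.2]]]'

```text
time_s: 40.1
ee_pos: [0.6021, -0.2715, 0.217]
orientation: [[0.234, -0.972, 0.004], [-0.972, -0.234, -0.002], [0.003, -0.004, -1.0]]
ft_force: [1.0, -8.7, -7.6]
gripper_width: 0.342
finger_force: 49.9
```

Emit:
play_rows --moves '[[[0.1, 0, 0, 0, 0, 0, 0.2], [0.17, 0, 0, 0, 0, 0, 0.2], [0.17, 0, 0, 0, 0, 0, 0.2], [0.17, 0, 0, 0, 0, 0, 0.2], [0.17, 0, 0, 0, 0, 0, 0.2], [0.17, 0, 0, 0, 0, 0, 0.2], [0.17, 0, 0, 0, 0, 0, 0.2], [0.17, 0, 0, 0, 0, 0, 0.2]]]'

```text
time_s: 41.1
ee_pos: [0.6022, -0.2719, 0.2169]
orientation: [[0.234, -0.972, 0.003], [-0.972, -0.234, 0.0], [0.0, -0.003, -1.0]]
ft_force: [1.0, -5.0, -5.6]
gripper_width: 0.34
finger_force: 50.1
```

```bash
python3 fit.py 2>/dev/null
```

```text
ywall 471 sd 0.0009 offset -0.0001 yaw/tilt deg [-0.05 -0.03]
post front 432 sd 0.0008 offset -0.0317 yaw/tilt deg [-0.44  0.65]
xwall 189 sd 0.0003 offset -0.0001 yaw/tilt deg [ 0.31 -0.09]
post left 33 sd 0.0003 offset -0.0306 yaw/tilt deg [5.6  0.04]
z 0.03 y dist 0.031152898467199142 x dist 0.03180879939852368
z 0.11 y dist 0.03020667490283045 x dist 0.03162192270879087
```

Emit:
play_rows --moves '[[[0.2, 0, 0, 0, 0, 0, 0.2], [0.45, 0, 0, 0, 0, 0, 0.2], [0.45, 0, 0, 0, -0.012, 0, 0.2], [0.45, 0, 0, 0, -0.025, 0, 0.2], [0.45, 0, 0, 0, -0.025, 0, 0.2], [0.45, 0, 0.05, 0, -0.025, 0, 0.2], [0.45, 0, 0.1, 0, -0.025, 0, 0.2], [0.45, 0, 0.1, 0, -0.025, 0, 0.2]]]'

```text
time_s: 42.3
ee_pos: [0.6035, -0.2756, 0.2162]
orientation: [[0.234, -0.972, -0.002], [-0.972, -0.234, 0.025], [-0.025, -0.004, -1.0]]
ft_force: [0.4, -2.0, -1.1]
gripper_width: 0.339
finger_force: 50.5
```

Emit:
play_rows --moves '[[[-0.05, 0, 0, 0, 0, 0, 0.2], [-0.1, 0, 0, 0, 0, 0, 0.2], [-0.15, 0, 0, 0, 0, 0, 0.2], [-0.2, 0, 0, 0, 0, 0, 0.2], [-0.25, 0, 0, 0, 0, 0, 0.2], [-0.25, 0, 0, 0, 0, 0, 0.2], [-0.25, 0, 0, 0, 0, 0, 0.2], [-0.25, 0, 0, 0, 0, 0, 0.2]]]'

```text
time_s: 43.3
ee_pos: [0.6029, -0.2737, 0.2161]
orientation: [[0.234, -0.972, -0.002], [-0.972, -0.234, 0.025], [-0.025, -0.004, -1.0]]
ft_force: [1.8, -6.1, -1.5]
gripper_width: 0.343
finger_force: 50.5
```

Emit:
play_rows --moves '[[[-0.06, 0, 0, 0, 0.003, 0, 0.2], [-0.12, 0, 0, 0, 0.006, 0, 0.2], [-0.18, 0, 0, 0, 0.009, 0, 0.2], [-0.25, 0, 0, 0, 0.012, 0, 0.2], [-0.25, -0.1, 0, 0, 0.012, 0, 0.2], [-0.25, -0.2, 0, 0, 0.012, 0, 0.2], [-0.25, -0.25, 0, 0, 0.012, 0, 0.2], [-0.25, -0.25, 0, 0, 0.012, 0, 0.2]]]'

```text
time_s: 44.3
ee_pos: [0.6032, -0.2723, 0.2163]
orientation: [[0.233, -0.972, -0.004], [-0.972, -0.233, 0.011], [-0.012, 0.001, -1.0]]
ft_force: [-2.2, -11.6, -2.0]
gripper_width: 0.343
finger_force: 50.6
```

```bash
python3 fit.py 2>/dev/null
```

```text
ywall 458 sd 0.0008 offset -0.0003 yaw/tilt deg [-0.21  0.04]
post front 433 sd 0.0009 offset -0.0313 yaw/tilt deg [0.11 0.64]
xwall 186 sd 0.0004 offset -0.0002 yaw/tilt deg [ 0.31 -0.08]
post left 41 sd 0.0003 offset -0.0316 yaw/tilt deg [2.75 0.34]
z 0.03 y dist 0.030831220190274282 x dist 0.03183599200410907
z 0.11 y dist 0.030003963976133603 x dist 0.03125885062723074
```

Emit:
play_rows --moves '[[[0.2, 0, 0, 0, 0, 0, 0.2], [0.45, 0, 0, 0, 0, 0, 0.2], [0.7, 0.1, 0, 0, 0, 0, 0.2], [0.7, 0.1, 0, 0, -0.012, 0, 0.2], [0.7, 0.1, 0, 0, -0.025, 0, 0.2], [0.7, 0.1, 0, 0, -0.025, 0, 0.2], [0.7, 0.1, 0, 0, -0.025, 0, 0.2], [0.7, 0.1, 0, 0, -0.025, 0, 0.2]]]' --force 120

```text
time_s: 45.5
ee_pos: [0.6051, -0.277, 0.2156]
orientation: [[0.234, -0.972, -0.007], [-0.972, -0.234, 0.039], [-0.039, -0.003, -0.999]]
ft_force: [-1.6, -1.0, -4.1]
gripper_width: 0.327
finger_force: 118.5
```

```bash
python3 fit.py 2>/dev/null
```

```text
ywall 458 sd 0.0008 offset -0.0001 yaw/tilt deg [-0.16 -0.08]
post front 403 sd 0.0008 offset -0.0302 yaw/tilt deg [ 0.08 -1.04]
xwall 189 sd 0.0004 offset -0.0006 yaw/tilt deg [0.22 0.08]
post left 35 sd 0.0003 offset -0.0303 yaw/tilt deg [ 0.34 -0.09]
z 0.03 y dist 0.030683823117705206 x dist 0.02986172572040025
z 0.11 y dist 0.03202647990242355 x dist 0.030109463286720786
```

Emit:
play_rows --moves '[[[0, 0, 0.1, 0, 0, 0, 0.2], [0, 0, 0.2, 0, 0, 0, 0.2], [0, 0, 0.25, 0, 0, 0, 0.2], [-0.05, -0.05, 0.25, 0, 0, 0, 0.2], [-0.1, -0.05, 0.25, 0, 0, 0, 0.2], [-0.1, -0.05, 0.25, 0, 0, 0, 0.2], [-0.1, -0.05, 0.25, 0, 0, 0, 0.2], [-0.1, -0.05, 0.25, 0, 0, 0, 0.2]]]'

```text
time_s: 46.7
ee_pos: [0.605, -0.2767, 0.2153]
orientation: [[0.234, -0.972, -0.006], [-0.972, -0.234, 0.037], [-0.037, -0.003, -0.999]]
ft_force: [-4.9, -3.4, 5.3]
gripper_width: 0.328
finger_force: 119.8
```

```bash
python3 fit.py 2>/dev/null
```

```text
ywall 477 sd 0.0009 offset -0.0 yaw/tilt deg [-0.13 -0.11]
post front 412 sd 0.0008 offset -0.03 yaw/tilt deg [-0.13 -1.09]
xwall 182 sd 0.0003 offset -0.0004 yaw/tilt deg [ 0.08 -0.16]
post left 40 sd 0.0004 offset -0.0299 yaw/tilt deg [ 2.11 -0.04]
z 0.03 y dist 0.030482781271916663 x dist 0.029984023712181895
z 0.11 y dist 0.031858168257519595 x dist 0.02981854152440227
```

Emit:
play_rows --moves '[[[0, 0, 0, 0, 0, 0, 0.2], [0, 0, 0, 0, 0, 0, 0.2], [-0.05, 0, 0, 0, 0, 0, 0.2], [-0.1, 0, 0, 0, 0, 0, 0.2], [-0.15, 0, 0, 0, 0, 0, 0.2], [-0.15, 0, 0, 0, 0, 0, 0.2], [-0.15, 0, 0, 0, 0, 0, 0.2], [-0.15, 0, 0, 0, 0, 0, 0.2]]]' --force 25

```text
time_s: 47.9
ee_pos: [0.6048, -0.2758, 0.2152]
orientation: [[0.234, -0.972, -0.006], [-0.972, -0.234, 0.036], [-0.036, -0.003, -0.999]]
ft_force: [-4.3, -4.7, 4.7]
gripper_width: 0.333
finger_force: 119.7
```

```bash
python3 fit.py 2>/dev/null
```

```text
ywall 478 sd 0.0008 offset 0.0002 yaw/tilt deg [0.19 0.02]
post front 401 sd 0.0008 offset -0.0303 yaw/tilt deg [-0.66 -0.71]
xwall 193 sd 0.0003 offset -0.0003 yaw/tilt deg [ 0.21 -0.15]
post left 41 sd 0.0003 offset -0.0303 yaw/tilt deg [2.16 0.19]
z 0.03 y dist 0.030731009627104344 x dist 0.03039144310339902
z 0.11 y dist 0.03174191016860327 x dist 0.02992243357256324
```

Emit:
play_rows --moves '[[[-0.05, 0, 0, 0, 0, 0, 0.2], [-0.1, 0, 0, 0, 0, 0, 0.2], [-0.15, 0, 0, 0, 0, 0, 0.2], [-0.15, 0, 0, 0, 0, 0, 0.2], [-0.15, 0, 0, 0, 0, 0, 0.36], [-0.15, 0, 0, 0, 0, 0, 0.45], [-0.15, 0, 0, 0, 0, 0, 0.6], [-0.15, 0, 0, 0, 0, 0, 0.7]]]'

```text
time_s: 49.1
ee_pos: [0.605, -0.2724, 0.2134]
orientation: [[0.234, -0.972, -0.006], [-0.971, -0.234, 0.039], [-0.039, -0.003, -0.999]]
ft_force: [0.3, 0.0, 0.1]
gripper_width: 0.7
finger_force: 0.0
```

```bash
python3 fit.py 2>/dev/null
```

```text
ywall 469 sd 0.0008 offset -0.0003 yaw/tilt deg [-0.53 -0.27]
post front 405 sd 0.0008 offset -0.0303 yaw/tilt deg [-0.37 -0.  ]
xwall 172 sd 0.0003 offset -0.0006 yaw/tilt deg [0.15 0.06]
post left 47 sd 0.0003 offset -0.0298 yaw/tilt deg [3.07 0.02]
z 0.03 y dist 0.029903030428461617 x dist 0.029898399307622347
z 0.11 y dist 0.02952453342713303 x dist 0.029956103607548315
```

Both distances now read 29.9 mm, so the post is flush and vertical. Retreating straight up.

Emit:
play_rows --moves '[[[-0.04, 0, -1, 0, 0, 0, 0.7], [-0.12, 0, -3, 0, 0, 0, 0.7], [-0.24, 0, -6, 0, 0, 0, 0.7], [-0.4, 0, -10, 0, 0, 0, 0.7], [-0.55, 0, -14, 0, 0, 0, 0.7], [-0.55, 6, -14, 0, 0, 0, 0.7], [-0.55, 12, -15, 0, 0, 0, 0.7], [-0.55, 18, -16, 0, 0, 0, 0.7]]]'

```text
time_s: 50.3
ee_pos: [0.4275, -0.3161, 0.3742]
orientation: [[0.234, -0.972, -0.005], [-0.971, -0.234, 0.038], [-0.038, -0.004, -0.999]]
ft_force: [0.5, 0.1, 1.4]
gripper_width: 0.704
finger_force: 0.0
```

```bash
python3 fit.py 2>/dev/null; python3 - <<'E'
from h import *
p,d=eyes.read_camera('side');cv2.imwrite('pics/z10.png',p)
p0=np.load('side0.npz')['p']
for n,(a,b,c,e) in dict(tub=(190,222,333,357),amber=(228,265,328,351),cyl=(265,322,292,316)).items(): print(n,np.abs(p[a:b,c:e].astype(int)-p0[a:b,c:e]).mean().round(1))
E
```

```text
ywall 478 sd 0.0009 offset -0.0002 yaw/tilt deg [-0.19 -0.07]
post front 407 sd 0.0009 offset -0.03 yaw/tilt deg [ 0.23 -0.13]
xwall 179 sd 0.0004 offset -0.0001 yaw/tilt deg [ 0.42 -0.1 ]
post left 47 sd 0.0003 offset -0.0294 yaw/tilt deg [ 4.23 -0.01]
z 0.03 y dist 0.029956726119226118 x dist 0.030318275590024747
z 0.11 y dist 0.030042104991418937 x dist 0.03018916986568101
tub 8.0
amber 14.3
cyl 10.6
```

View pics/z10.png

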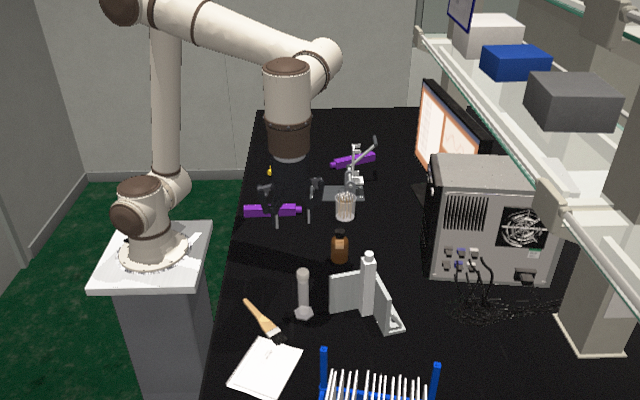

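The post stands flush in the corner at (368,285). The bottle, tub and cylinder are where they began, and the gripper is clear of everything.

```bash
python3 -c "
from plant import ticket
print(ticket.close_job())"
```

```text
the job is handed in; nothing more can be done
None
```

The job is handed in: the cradle tipped the post upright, and it now stands spigot up, flush (within about 0.3 mm as measured) against both faces of the angle plate. It took about 51 s, the first placing left a 2.4 mm gap that I mended by regripping, and the amber bottle, swab tub and glass cylinder were not moved.

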